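# Clamp a sleeve until the torque knob clicks

## Robot

A 6-joint arm with a two-finger parallel gripper is mounted at the origin on a cart in front of the work surface, level with it; the furniture and walls round the work are solid. World frame = base frame: x ahead of the robot, y to its left, z up, the work surface at z = 0. Lengths are in m, angles in rad, forces in N, time in s.
With the tool pointing down it reaches from about 0.325 to 0.75 m from the base axis. Payload 7.6 kg.
Tool frame: the origin (TCP) lies between the finger pads; the fingertips stand 17 mm ahead of it and the grasp point (between the pads) lies 2 mm behind it (ctrl.tip_reach is the z of the fingertips in the tool frame, in m); z points along the fingers, y is the direction in which the jaws open and shut (so a half turn about z gives the same grasp; the last joint's range is limited). The gripper opens to 85 mm and grips with 20 to 120 N. Pads are 22 mm wide; open, the fingers measure 114 mm over their backs; the gripper's body (76 mm by 85 mm) begins 54 mm behind the grasp point. The pads swing forward as they close: fully open they stand 13 mm farther back than shut.
Start: joints at [-1.356, 0.052, 1.401, -0, 1.689, -0.07], TCP at [0.148, -0.504, 0.221] pointing down, gripper open.
Joint ranges: [-2.9, 2.9], [-0.91, 2.17], [0.12, 2.37], [-1.06, 4.2], [0.26, 2.73], [-2.93, 2.93]. Speed limits (rad/s): [2.57, 2.57, 3.01, 3.14, 3.14, 3.14].

## Interface

Orientations are given as a unit quaternion [x, y, z, w].
In Python, from workcell import ctrl, get_image, job, spotter gives the robot as it stands.
- The arm moves only by the tool carry_out, never from a script. Its argument "rows" is a list of rows, each a list of 3 entries, a list of its own where there are three numbers: the shift along the tool's x, y, z in m, then the turn, a rotation vector about the tool's x, y, z in degrees, then the opening, from 0 (shut) to 1 (fully open). A call has 1 to 5 rows; each row is the pose to reach, as a shift and turn from the pose commanded when the call began, along the tool's axes at that moment; what a row does not reach only later rows make up. A row lasts 1/10 s, in which the tool goes at most 50 mm and 8.59 degrees, less where a joint would pass 70% of its speed; a pose out of reach is approached as far as the arm can. A call with a gripper value outside its range is refused whole. The fingers move at their own pace and stop on an object; "force" is the grip in N (left out, the last holds). Time passes only in rows, so rows that repeat a pose let the fingers close. It gives the time, the measured TCP pose, the force and the opening at its end, in the units of the state.
- ctrl.state(): the state, without advancing time (a new reading comes with each control period).
- get_image(name): name is "side" or "top" or "wrist"; returns a dict with "color" (400x640x3 uint8, red, green, blue), "intrinsics" (3x3 intrinsics, pixels), "pose" (4x4, takes a point from camera to world coordinates). Camera axes: x right, y up, looking along -z (the intrinsics and any distortion apply to the point x, -y, -z); pixel columns grow to the right and rows downward; lengths in m; the calibration is good to about 2 mm. A picture is of the moment at which its call begins. There is no depth.
- job.job_done(): hands the job in, once; it reports no verdict.
Trained networks look in the newest picture that a camera, given by its name, has taken for a name from the list of things; names that differ only in an ending like _2 or _b are one class to them, and where a whole thing is asked for, a point or a joint stands for the part that bears it (a point fixed in the world has none). Each returns a list of dicts, best first, with "p" (0 to 1); they miss things now and then, are a little off and sometimes report something else, mostly with a low value. They report only what shows in the picture. A call takes as long as a camera call. They do not tell look-alikes from the thing itself.
- spotter.recognise(camera, thing): "extent" ([left, top, right, bottom] in pixels, round what is visible of it).
- spotter.cut_out(camera, thing): "mask" (400x640 bool, what is visible of it) and "extent" ([left, top, right, bottom] in pixels, round what is visible of it).
- spotter.pinpoint(camera, thing): "position" ([column, row] in pixels: a listed point, or the origin of a listed thing).
The state is a dict: "time_s": time; "qpos": joint angles; "qd": joint speeds; "tau": joint torques, N m; "position": TCP position; "tcp_rot": TCP orientation; "contact_force": force on the tool from outside, world axes, zero at the start; "ft_torque": the same for the moment, N m; "finger_gap": finger opening in m.
Only numpy, scipy, OpenCV 4.12 (cv2) and the standard library are available. Lean on these libraries where they do the work, as an engineer would, in place of code of your own. Each camera call takes 0.05 s, during which the arm holds its last target. There are 200 camera calls.

## Task

Stand the tall slim sleeve upright in the vee nest of the bench clamp and let go of it, then tighten the clamp by turning its round knob clockwise until the knob's slip clutch clicks over, so that the sleeve is held firmly in the vee. Stop at that first click, do not force the sleeve against the vee in any other way, and leave the other things on the bench where they are.

Things in the scene. Friction and masses are not known exactly. Their poses are not given: they have to be found in the camera images.
- tall_sleeve_centre (a point): Centre (half-way up) of the sleeve to be clamped: a plain steel tube, 22 mm in diameter and 45 mm tall, the tallest and slimmest of three turned bushes; it stands upright on the bench, loose, z up. 0.13 kg.
- tall_sleeve: The same sleeve; origin at the centre of its underside.
- wide_bush: Bystander: bush 32 mm in diameter, 34 mm tall, loose, upright; origin at the centre of its underside.
- short_bush: Bystander: bush 28 mm in diameter, 28 mm tall, loose, upright; origin at the centre of its underside.
- gear: Bystander: gear 69 mm across, 22 mm tall, lying flat; origin at the centre of its underside.
- flange: Bystander: flange 63 mm across, 18 mm tall, lying flat; origin at the centre of its underside.
- caliper: Bystander: caliper 62 x 220 x 9 mm, lying flat; origin at the centre of its underside, long side along its y.
- ring_spanner: Bystander: spanner 39 x 231 x 10 mm, lying flat; origin at the centre of its underside, long side along its y.
- clamp: The bench clamp, fixed and level; origin at the centre of the underside of its base plate (200 x 80 x 12 mm). x runs along the plate from the knob end to the vee end, z up. The grey gear housing spans x -87 to -17 mm, 60 mm wide, up to 48 mm high; the knob stands on it at x = -55 mm. The nest floor is the plate's top.
- clamp_vee: The clamp's fixed steel block with a 90 degree vee that opens towards the plunger and knob; 44 mm wide, 18 mm tall above the nest floor, so the sleeve is gripped above that, best with the fingers closing along the clamp's y. Its origin is the clamp's.
- nest_set (a point): Point on the nest floor (12 mm above the bench) on which to set the centre of the sleeve's underside: 4 mm short of the vee, nothing touching yet. x runs along the clamp to the vee, z up. The plunger (round, 18 mm, axis 11 mm above the floor) starts 2 to 12 mm short of a sleeve set down here, moves along x and slides the sleeve home into the vee.
- nest_seat (a point): Point on the nest floor where the sleeve's axis is when the sleeve is home in the vee, 4 mm along x from nest_set; same axes.
- clamp_knob: The clamp's round fluted grip, 38 mm in diameter and 24 mm tall, axis vertical; origin at the centre of its underside, 1.5 mm above a flat collar on the housing. Turned clockwise seen from above it drives the plunger out, 5 mm per rad. In all it needs about 2 to 4.5 rad, so regrasp as needed. It is cushioned by a spring of 1 N m/rad, so it springs back about 0.2 rad when let go; the drive itself stays.
- knob_centre (a point): Centre of the fluted grip, on its axis, 12 mm below its top and 12 mm above its underside.
- disc_mark (a point): Centre of the top of the clutch disc, 29 mm round, raised 2 mm on the knob's top; x along its dark index line. The knob drives the disc, the disc the spindle through the slip clutch. It takes about 0.2 N m to turn; with the sleeve tight in the vee the torque climbs to about 0.34 N m, then the clutch snaps: the torque drops below half at once and the disc jumps 20 degrees on the spindle (one click).
- spindle_mark (a point): Centre of the top of the spindle end in the middle of the clutch disc, 13 mm round; x along its dark line, which is in line with the disc's line at the start and 20 degrees behind it after one click. Every further 20 degrees of turning is another click.
Not all that is in view belongs to the job. What is shaped like the tall_sleeve but green or pink is not meant.

How it is judged:
By the outcome, as a careful person would: the job done as asked, in the order asked, and still so for the second after the job is handed in, with the robot touching nothing.
It also fails if it takes over 72 s, if anything falls off the work surface, if the arm or the gripper's body presses on something with over 40 N, if the wrist force passes 120 N, or if a joint passes its speed limit or range.

## Working session

There is one attempt and no reset: what is moved stays moved. The work goes in short steps, Python scripts to look and compute and a tool call to move; the robot and the scene stay as the last step left them, time stands still between calls to the robot, and variables do not carry over. Pictures are saved under pics/ and viewed, about 8 in all and at most 12, crops included, and the job is handed in when it is done.

Besides the shell and the picture viewer there is one more tool, called after "Call:" by a JSON object that holds its "api" and its "payload", one argument or row to a line. carry_out: Moves the arm, as the interface text tells. Its arguments: {"type":"object","properties":{"rows":{"type":"array","items":{"type":"array"}},"force":{"type":"number"}},"required":["rows"]}

```bash
ls; mkdir -p pics; cat > h.py <<'E'
import numpy as np, cv2
from scipy.spatial.transform import Rotation as R
from workcell import ctrl, get_image, job, spotter
def ray(im,px):
    K=im["intrinsics"];P=im["pose"]
    d=np.array([(px[0]-K[0,2])/K[0,0],-(px[1]-K[1,2])/K[1,1],-1.0])
    return P[:3,3],P[:3,:3]@d
def onz(im,px,z):
    o,d=ray(im,px);return o+d*(z-o[2])/d[2]
def proj(im,p):
    P=im["pose"];K=im["intrinsics"];c=P[:3,:3].T@(np.array(p)-P[:3,3]);return np.array([K[0,2]+K[0,0]*c[0]/-c[2],K[1,2]+K[1,1]*-c[1]/-c[2]])
def tri(a,b):
    A=[];y=[]
    for im,px in (a,b):
        o,d=ray(im,px);d=d/np.linalg.norm(d);M=np.eye(3)-np.outer(d,d);A.append(M);y.append(M@o)
    A=np.vstack(A);y=np.hstack(y);x=np.linalg.lstsq(A,y,rcond=None)[0];return x,np.linalg.norm(A@x-y)
def save(im,n,crop=None,s=1):
    c=im["color"][:,:,::-1]
    if crop: c=c[crop[1]:crop[3],crop[0]:crop[2]]
    cv2.imwrite("pics/"+n,cv2.resize(c,None,fx=s,fy=s,interpolation=cv2.INTER_CUBIC))
E
python3 - <<'E'
from h import *
np.set_printoptions(precision=4,suppress=True)
a=get_image("top");b=get_image("side")
both=np.vstack([a["color"],b["color"]])[:,:,::-1]
cv2.imwrite("pics/a.png",cv2.resize(both,(480*1,600),interpolation=cv2.INTER_AREA)); save(a,"top.png",s=1.25);save(b,"side.png",s=1.25)
for n,im in(("top",a),("side",b)):
  print(n,im["pose"],im["intrinsics"][0,0], im.keys())
  for t in ["tall_sleeve_centre","tall_sleeve","nest_set","nest_seat","knob_centre","disc_mark","clamp","wide_bush","short_bush"]:
    print(t,[(np.round(r["position"],1),round(r["p"],2)) for r in spotter.pinpoint(n,t)[:4]])
print(ctrl.state())
E
```

```text
pics
top [[ 0.016   0.992  -0.1253  0.4025]
 [-0.9998  0.0176  0.0115  0.0117]
 [ 0.0136  0.1251  0.9921  1.4082]
 [ 0.      0.      0.      1.    ]] 489.8112317482576 dict_keys(['color', 'intrinsics', 'pose'])
tall_sleeve_centre [(array([193.3, 214.3]), 0.57), (array([202. , 254.2]), 0.55), (array([207.7, 185.1]), 0.49), (array([233.3, 253.5]), 0.46)]
tall_sleeve [(array([187.1, 217.2]), 0.64), (array([237.2, 258.5]), 0.64), (array([223.7, 217.9]), 0.62), (array([360.9, 220.7]), 0.59)]
nest_set [(array([326.9, 212.2]), 0.75)]
nest_seat [(array([326.4, 214. ]), 0.86)]
knob_centre [(array([360.7, 221.4]), 0.63)]
disc_mark [(array([269.2, 257.9]), 0.21)]
clamp [(array([338. , 214.9]), 0.63)]
wide_bush [(array([256.4, 210.4]), 0.62)]
short_bush [(array([240.3, 181.6]), 0.47)]
side [[-0.7257  0.481  -0.492   0.0368]
 [-0.6879 -0.4957  0.5301  0.6011]
 [ 0.0111  0.7231  0.6907  0.859 ]
 [ 0.      0.      0.      1.    ]] 394.1850357764963 dict_keys(['color', 'intrinsics', 'pose'])
tall_sleeve_centre [(array([274.6, 324.4]), 0.76), (array([236.9, 305.4]), 0.75), (array([230.9, 278.5]), 0.5
[... 291 characters left out ...]
.64)]
disc_mark [(array([363.9, 191.9]), 0.53), (array([265. , 286.3]), 0.53)]
clamp [(array([348.4, 217.3]), 0.92), (array([261.2, 286.1]), 0.27)]
wide_bush [(array([286.3, 260.3]), 0.7)]
short_bush [(array([249.7, 258.4]), 0.44)]
{'time_s': 1.0, 'qpos': array([-1.3563,  0.0522,  1.4007, -0.    ,  1.6886, -0.0703]), 'qd': array([-0.0003, -0.0006,  0.    , -0.0012, -0.0008, -0.0008]), 'tau': array([ -0.0019, -38.1543, -36.0319,  -0.0002,   0.0002,  -0.    ]), 'position': array([ 0.1475, -0.5039,  0.2208]), 'tcp_rot': array([0.9899, 0.1419, 0.    , 0.    ]), 'contact_force': array([-0.2809, -0.2155, -0.6221]), 'ft_torque': array([ 0.031 ,  0.0081, -0.0114]), 'finger_gap': 0.08525492787077837}
```

```bash
python3 - <<'E'
import cv2,numpy as np
a=cv2.imread("pics/top.png");b=cv2.imread("pics/side.png")
a=cv2.resize(a,(640,400));b=cv2.resize(b,(640,400))
A=cv2.resize(a[150:300,150:410],(780,450),interpolation=cv2.INTER_CUBIC)
cv2.imwrite("pics/t1.png",A)
cv2.imwrite("pics/s1.png",cv2.resize(b[150:350,190:450],(780,600),interpolation=cv2.INTER_CUBIC))
E
```

```text
(no output)
```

View pics/t1.png

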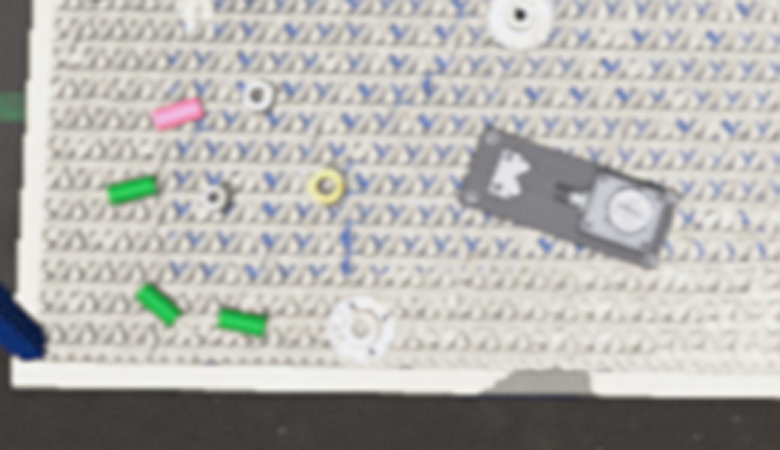

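View pics/s1.png

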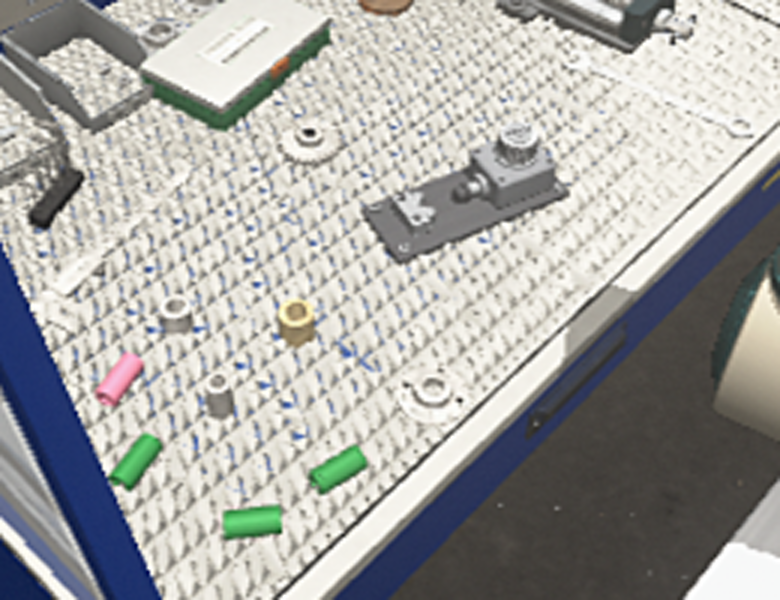

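The only candidates for the sleeve are:
- Grey upright tube: top (221,216), side (263,282). This is the match, being grey, tall and slim.
- Green cylinders, lying: top (194,213), (203,251) and (231,257).
- Pink cylinder, lying: top (209,188).
- Short bush: top (236,182).
- Brass wide bush: top (259,212).

Next I compute positions.

```bash
python3 - <<'E'
from h import *
np.set_printoptions(precision=4,suppress=True)
a=get_image("top");b=get_image("side")
save(a,"c1.png",(205,195,240,235),10)
for t in ["tall_sleeve_centre","tall_sleeve"]:
  A=[r["position"] for r in spotter.pinpoint("top",t)];B=[r["position"] for r in spotter.pinpoint("side",t)]
  for p in A:
    for q in B:
      x,e=tri((a,p),(b,q))
      if e<.006: print(t,np.round(p),np.round(q),x,e)
for t,z in [("nest_set",.012),("nest_seat",.012),("knob_centre",.0615),("clamp",0)]:
  p=spotter.pinpoint("top",t)[0]["position"];q=spotter.pinpoint("side",t)[0]["position"]
  print(t,*tri((a,p),(b,q)),onz(a,p,z),onz(b,q,z))
x=onz(b,(263,281.7),.0225);print(x,onz(a,(221.3,216),.045))
# clamp plate corners from mask
m=spotter.cut_out("top","clamp")[0]["mask"].astype(np.uint8)
r=cv2.minAreaRect(cv2.findNonZero(m));bx=cv2.boxPoints(r);print(bx,[onz(a,c,.012) for c in bx])
E
```

```text
tall_sleeve_centre [232. 257.] [304. 303.] [0.4109 0.2341 0.0147] 2.7755169221887945e-05
tall_sleeve_centre [221. 218.] [265. 279.] [0.5189 0.2639 0.0414] 0.0014600093817932942
tall_sleeve_centre [194. 213.] [236. 306.] [0.5325 0.3507 0.0048] 0.0019956158296593873
tall_sleeve [221. 215.] [262. 287.] [0.5287 0.2706 0.0036] 0.002737948346800033
tall_sleeve [208. 257.] [284. 320.] [0.4111 0.3006 0.0203] 0.000421290511874118
nest_set [ 0.5474 -0.0281  0.0098] 0.0019939221039558977 [ 0.5483 -0.0272  0.012 ] [ 0.5449 -0.0271  0.012 ]
nest_seat [ 0.5411 -0.0203  0.0134] 0.004065079143977999 [ 0.5436 -0.0187  0.012 ] [ 0.5394 -0.0228  0.012 ]
knob_centre [ 0.5154 -0.1132  0.0772] 0.0075927141557601205 [ 0.5214 -0.1118  0.0615] [ 0.5203 -0.1303  0.0615]
clamp [ 0.5344 -0.0683  0.0046] 0.0016086137100912098 [ 0.5358 -0.0679  0.    ] [ 0.5361 -0.0725  0.    ]
[0.5263 0.2651 0.0225] [0.5236 0.2644 0.045 ]
[[300.6816 217.6975]
 [310.1096 190.461 ]
 [376.0198 213.2761]
 [366.5918 240.5125]] [array([0.5256, 0.044 , 0.012 ]), array([0.6047, 0.0185, 0.012 ]), array([ 0.542 , -0.1717,  0.012 ]), array([ 0.4636, -0.1449,  0.012 ])]
```

View pics/c1.png

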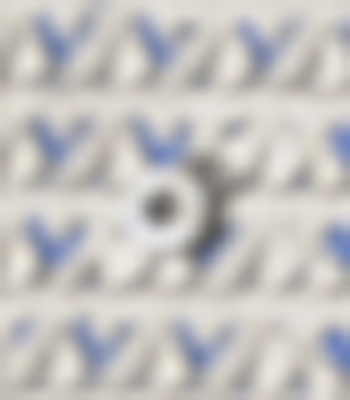

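Call:
{"api": "carry_out", "payload": {
  "rows": [
    [[0.033,-0.037,0],[0,0,0],0.6],
    [[0.066,-0.074,0],[0,0,0],0.6],
    [[0.099,-0.111,0],[0,0,0],0.6],
    [[0.132,-0.148,0],[0,0,0],0.6],
    [[0.165,-0.185,0],[0,0,0],0.6]
  ],
  "force": 40
}}

```text
time_s: 2.25
position: [0.2542, -0.2782, 0.2209]
tcp_rot: [0.99, 0.142, 0.0, 0.0]
contact_force: [1.1, 0.2, 0.1]
finger_gap: 0.0512
```

Call:
{"api": "carry_out", "payload": {
  "rows": [
    [[0.033,-0.037,0],[0,0,0],0.6],
    [[0.066,-0.074,0],[0,0,0],0.6],
    [[0.099,-0.111,0],[0,0,0],0.6],
    [[0.132,-0.148,0],[0,0,0],0.6],
    [[0.165,-0.185,0],[0,0,0],0.6]
  ]
}}

```text
time_s: 2.75
position: [0.3607, -0.054, 0.2212]
tcp_rot: [0.99, 0.142, 0.001, 0.0]
contact_force: [0.9, -0.4, -0.5]
finger_gap: 0.0516
```

Call:
{"api": "carry_out", "payload": {
  "rows": [
    [[0.033,-0.037,0],[0,0,0],0.6],
    [[0.066,-0.074,0],[0,0,0],0.6],
    [[0.099,-0.111,0],[0,0,0],0.6],
    [[0.132,-0.148,0],[0,0,0],0.6],
    [[0.165,-0.185,0],[0,0,0],0.6]
  ]
}}

```text
time_s: 3.25
position: [0.4672, 0.1701, 0.2209]
tcp_rot: [0.99, 0.142, 0.0, 0.0]
contact_force: [0.8, -0.9, 0.9]
finger_gap: 0.0515
```

Call:
{"api": "carry_out", "payload": {
  "rows": [
    [[0,0,0],[0,0,-8.5],0.6],
    [[0,0,0],[0,0,-17],0.6],
    [[0,0,0],[0,0,-25.5],0.6],
    [[0,0,0],[0,0,-34],0.6],
    [[0,0,0],[0,0,-42.5],0.6]
  ]
}}

```text
time_s: 3.75
position: [0.4667, 0.1679, 0.2207]
tcp_rot: [0.87, 0.494, -0.0, 0.0]
contact_force: [1.1, 0.4, -0.5]
finger_gap: 0.0518
```

```bash
cat >> h.py <<'E'
def to(p,yaw=None):
    s=ctrl.state();r=R.from_quat(s["tcp_rot"]);m=r.as_matrix();cur=np.degrees(np.arctan2(m[1,0],m[0,0]))
    print("shift",np.round(m.T@(np.array(p)-s["position"]),4),"yaw",round(cur,2),"turnz",None if yaw is None else round((cur-yaw+180)%360-180,2),"q6",round(np.degrees(s["qpos"][5]),1),"t",s["time_s"])
E
python3 - <<'E'
from h import *
np.set_printoptions(precision=4,suppress=True)
w=get_image("wrist");save(w,"w1.png")
print(w["pose"])
for t in ["tall_sleeve_centre","tall_sleeve","wide_bush","short_bush"]:
  for r in spotter.pinpoint("wrist",t)[:4]: print(t,np.round(r["position"],1),round(r["p"],2),onz(w,r["position"],.0225 if "cen" in t else 0)[:2])
for r in spotter.cut_out("wrist","tall_sleeve")[:4]: print(r["extent"],r["p"],w["color"][r["mask"]].mean(0))
to([.524,.265,.15],71.8)
E
```

```text
[[ 0.8585  0.4933  0.1399  0.5025]
 [-0.5128  0.826   0.234   0.227 ]
 [-0.0002 -0.2726  0.9621  0.374 ]
 [ 0.      0.      0.      1.    ]]
tall_sleeve_centre [314.8  57.6] 0.96 [0.5239 0.2691]
tall_sleeve_centre [210.8  62.2] 0.85 [0.4326 0.3187]
tall_sleeve_centre [241.8 140. ] 0.59 [0.4156 0.2394]
tall_sleeve [316.8  61.9] 0.97 [0.5249 0.2671]
tall_sleeve [246.4 160.7] 0.86 [0.4013 0.2181]
tall_sleeve [210.9  85. ] 0.8 [0.4147 0.3059]
wide_bush [374.2 133.4] 0.81 [0.542 0.17 ]
short_bush [420.1  39.6] 0.6 [0.6286 0.2304]
[222.5, 120.3, 255.6, 166.5] 0.78 [ 88.5234 169.4297  99.577 ]
[305.9, 43.9, 330.9, 74.0] 0.7 [185.5479 182.1982 181.9889]
[196.6, 41.7, 222.5, 87.6] 0.68 [ 77.3236 164.4892  91.8702]
shift [ 0.1128 -0.0016  0.0708] yaw 58.65 turnz -13.15 q6 46.9 t 4.05
```

View pics/w1.png

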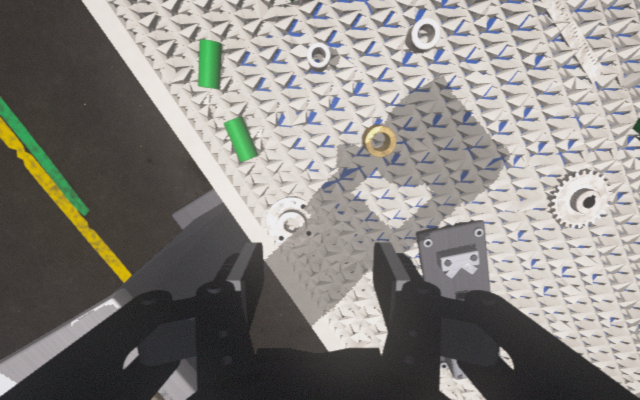

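Call:
{"api": "carry_out", "payload": {
  "rows": [
    [[0.038,-0.001,0.01],[0,0,-6.5],0.6],
    [[0.076,-0.001,0.03],[0,0,-13],0.6],
    [[0.114,-0.001,0.06],[0,0,-13],0.6],
    [[0.114,-0.001,0.1],[0,0,-13],0.6],
    [[0.114,-0.001,0.1],[0,0,-13],0.6]
  ]
}}

```text
time_s: 4.55
position: [0.5217, 0.2651, 0.1137]
tcp_rot: [0.81, 0.586, -0.006, -0.001]
contact_force: [-1.0, -0.5, -1.3]
finger_gap: 0.0509
```

```bash
python3 - <<'E'
from h import *
np.set_printoptions(precision=4,suppress=True)
w=get_image("wrist");save(w,"w2.png")
for t in ["tall_sleeve_centre","tall_sleeve"]:
  for r in spotter.pinpoint("wrist",t)[:4]: print(t,np.round(r["position"],1),round(r["p"],2),onz(w,r["position"],.0225 if "cen" in t else 0)[:2])
# rim of top
for r in spotter.cut_out("wrist","tall_sleeve")[:4]:
  e=r["extent"];print(e,r["p"]); print("silhouette mid bottom",onz(w,[(e[0]+e[2])/2,e[3]],0),onz(w,[(e[0]+e[2])/2,e[1]],.045))
to([.5245,.2665,.039],71.8)
E
```

```text
tall_sleeve_centre [181.6 167.1] 0.89 [0.4307 0.3207]
tall_sleeve_centre [205.7 257.3] 0.78 [0.4178 0.246 ]
tall_sleeve_centre [322.2 191.3] 0.77 [0.5262 0.2696]
tall_sleeve_centre [412.8 103.6] 0.68 [0.6077 0.311 ]
tall_sleeve [178.4 191.7] 0.96 [0.4086 0.3014]
tall_sleeve [208.9 282.3] 0.95 [0.3985 0.214 ]
tall_sleeve [283.2  57.1] 0.92 [0.5289 0.3725]
tall_sleeve [395.5  77.1] 0.9 [0.6055 0.3322]
[161.5, 134.3, 207.5, 198.0] 0.98
silhouette mid bottom [0.4112 0.2947 0.    ] [0.4526 0.3414 0.045 ]
[308.4, 174.8, 340.2, 218.6] 0.84
silhouette mid bottom [0.5186 0.2401 0.    ] [0.533 0.286 0.045]
[185.7, 228.9, 218.5, 286.9] 0.77
silhouette mid bottom [0.3906 0.2115 0.    ] [0.4362 0.2755 0.045 ]
[385.9, 69.0, 438.8, 137.7] 0.69
silhouette mid bottom [0.6069 0.2837 0.    ] [0.6066 0.3334 0.045 ]
shift [-0.0001 -0.0019  0.085 ] yaw 71.74 turnz -0.06 q6 41.5 t 4.75
```

View pics/w2.png

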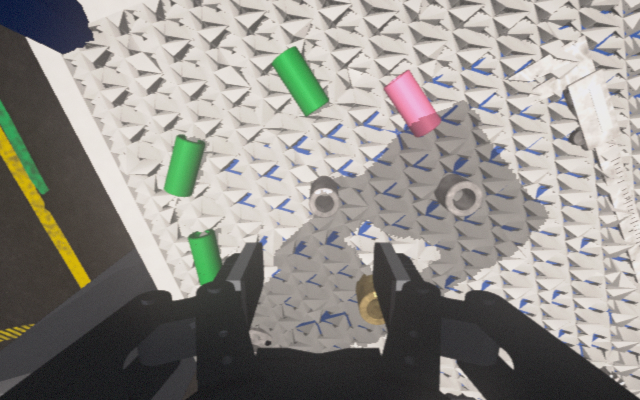

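```bash
python3 - <<'E'
from h import *
np.set_printoptions(precision=4,suppress=True)
w=get_image("wrist")
print(onz(w,(324,201),.045), proj(w,[.5245,.2665,.045]),proj(w,ctrl.state()["position"]),proj(w,[.5245,.2665,0]))
print(w["pose"]);print(ctrl.state()["position"],w["intrinsics"])
E
```

```text
[0.5316 0.2665 0.045 ] [314.911  203.8387] [317.2363 247.9767] [315.2104 189.2846]
[[ 0.9495  0.3029  0.0818  0.5474]
 [-0.3137  0.9141  0.257   0.331 ]
 [ 0.0031 -0.2697  0.9629  0.2775]
 [ 0.      0.      0.      1.    ]]
[0.526  0.2659 0.1242] [[327.1529   0.     317.9452]
 [  0.     327.1529 199.5193]
 [  0.       0.       1.    ]]
```

```bash
python3 - <<'E'
from h import *
np.set_printoptions(precision=4,suppress=True)
for k in range(2):
  w=get_image("wrist");print(ctrl.state()["position"],ctrl.state()["qd"],w["pose"][:3,3])
  for t in ["tall_sleeve_centre","tall_sleeve"]:
    for r in spotter.pinpoint("wrist",t): 
      if abs(r["position"][0]-322)<15: print(t,np.round(r["position"],1),round(r["p"],2),onz(w,r["position"],.0225 if "cen" in t else 0)[:2])
  g=cv2.cvtColor(w["color"],cv2.COLOR_RGB2GRAY)[180:225,300:350]
  c=cv2.HoughCircles(cv2.resize(g,None,fx=4,fy=4,interpolation=cv2.INTER_CUBIC),cv2.HOUGH_GRADIENT,1,40,param1=80,param2=25,minRadius=20,maxRadius=80)
  print(None if c is None else [(300+q[0]/4,180+q[1]/4,q[2]/4,onz(w,(300+q[0]/4,180+q[1]/4),.045)[:2]) for q in c[0][:3]])
  to([.5245,.2665,.039],71.8)
E
```

```text
[0.5259 0.2659 0.1239] [ 0.0022  0.0049  0.0093  0.0007 -0.0028 -0.0015] [0.5474 0.331  0.2777]
tall_sleeve_centre [315.5 194.2] 0.98 [0.5254 0.2678]
tall_sleeve [314.7 188.9] 0.55 [0.5243 0.267 ]
[(np.float32(317.625), np.float32(203.125), np.float32(8.825), array([0.5267, 0.2664]))]
shift [ 0.0001 -0.0014  0.0839] yaw 71.78 turnz -0.02 q6 41.5 t 4.95
[0.5253 0.2658 0.1224] [ 0.0016  0.0106  0.0087  0.0008 -0.0027 -0.0015] [0.5471 0.3311 0.2763]
tall_sleeve_centre [317.  193.7] 0.66 [0.5261 0.268 ]
tall_sleeve [317.4 184.1] 0.68 [0.5273 0.2705]
[(np.float32(318.375), np.float32(203.125), np.float32(8.875), array([0.5267, 0.2665]))]
shift [ 0.0004 -0.0008  0.0826] yaw 71.8 turnz 0.0 q6 41.5 t 5.1
```

Call:
{"api": "carry_out", "payload": {
  "rows": [
    [[0.001,0,0.025],[0,0,0],0.6],
    [[0.001,0,0.05],[0,0,0],0.6],
    [[0.001,0,0.07],[0,0,0],0.6],
    [[0.001,0,0.082],[0,0,0],0.6],
    [[0.001,0,0.082],[0,0,0],0.6]
  ]
}}

```text
time_s: 5.6
position: [0.5241, 0.2664, 0.037]
tcp_rot: [0.81, 0.586, -0.002, -0.0]
contact_force: [-1.0, -0.3, 0.5]
finger_gap: 0.0512
```

Call:
{"api": "carry_out", "payload": {
  "rows": [
    [[0,0,0],[0,0,0],0.6],
    [[0,0,0],[0,0,0],0.35],
    [[0,0,0],[0,0,0],0],
    [[0,0,0],[0,0,0],0],
    [[0,0,0],[0,0,0],0]
  ],
  "force": 40
}}

```text
time_s: 6.1
position: [0.5253, 0.2669, 0.0392]
tcp_rot: [0.81, 0.587, 0.0, 0.0]
contact_force: [-0.0, -0.1, -0.8]
finger_gap: 0.0004
```

```bash
python3 - <<'E'
from h import *
w=get_image("wrist");b=get_image("side")
A=w["color"][100:400,150:490];B=cv2.resize(b["color"][230:330,220:333],(340,300))
cv2.imwrite("pics/w3.png",np.hstack([A,B])[:,:,::-1])
print(ctrl.state()["finger_gap"],ctrl.state()["position"])
E
```

```text
0.00039634693170944636 [0.52520165 0.26686493 0.03892703]
```

View pics/w3.png

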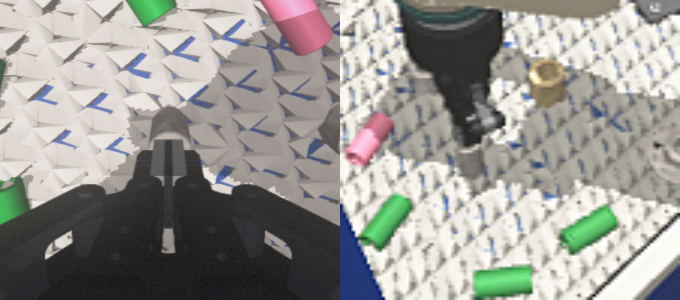

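```bash
python3 - <<'E'
from h import *
np.set_printoptions(precision=4,suppress=True)
w=get_image("wrist");s=ctrl.state();m=R.from_quat(s["tcp_rot"]).as_matrix()
for dx in(-.011,0,.011):
  for dz in (-.002,.017): print(dx,dz,proj(w,s["position"]+m@[dx,0,dz]))
P=w["pose"].copy();C=m.T@P[:3,:3];print("cam in tool",m.T@(P[:3,3]-s["position"]),C)
for r in (208,215,225): print(r,onz(w,(320,r),.045))
for t in ["tall_sleeve_centre","tall_sleeve"]:
  for cam in ("wrist",):
    for r in spotter.pinpoint(cam,t): print(cam,t,r["position"],round(r["p"],2),onz(w,r["position"],.0225 if "cen" in t else 0)[:2])
a=get_image("top");b=get_image("side")
for r in spotter.pinpoint("side","tall_sleeve_centre"): print(r["position"],r["p"],onz(b,r["position"],.0225))
print(proj(b,s["position"]+m@[0,0,.017]),proj(a,s["position"]+m@[0,0,.017]))
save(b,"b4.png",(235,240,295,300),8)
E
```

```text
-0.011 -0.002 [317.0744 269.3956]
-0.011 0.017 [317.1679 253.4024]
0 -0.002 [317.0492 249.614 ]
0 0.017 [317.1468 235.3376]
0.011 -0.002 [317.023  229.0983]
0.011 0.017 [317.1249 216.6705]
cam in tool [ 0.069   0.0005 -0.1534] [[-0.0004  0.9622  0.2724]
 [ 1.      0.0003  0.0003]
 [ 0.0002  0.2724 -0.9622]]
208 [0.5338 0.2884 0.045 ]
215 [0.5327 0.2851 0.045 ]
225 [0.5311 0.2803 0.045 ]
wrist tall_sleeve_centre [318.8, 237.7] 0.93 [0.5257 0.2655]
wrist tall_sleeve_centre [442.7, 104.9] 0.64 [0.6065 0.3137]
wrist tall_sleeve_centre [128.6, 194.8] 0.58 [0.4364 0.3209]
wrist tall_sleeve_centre [160.2, 314.4] 0.58 [0.4201 0.2482]
wrist tall_sleeve_centre [285.6, 79.5] 0.57 [0.5362 0.3494]
wrist tall_sleeve [263.1, 42.7] 0.75 [0.5295 0.373 ]
wrist tall_sleeve [318.6, 222.4] 0.67 [0.5259 0.2664]
wrist tall_sleeve [120.3, 226.6] 0.61 [0.4072 0.3025]
wrist tall_sleeve [422.2, 75.3] 0.6 [0.607  0.3302]
[305.4, 307.8] 0.64 [0.3968 0.2439 0.0225]
[275.5, 324.6] 0.62 [0.4158 0.323  0.0225]
[237.7, 304.6] 0.51 [0.5203 0.3505 0.0225]
[262.8, 279.9] 0.5 [0.5308 0.2618 0.0225]
[228.8, 277.2] 0.43 [0.5994 0.3164 0.0225]
[262.7898 282.5405] [221.9477 216.1826]
```

View pics/b4.png

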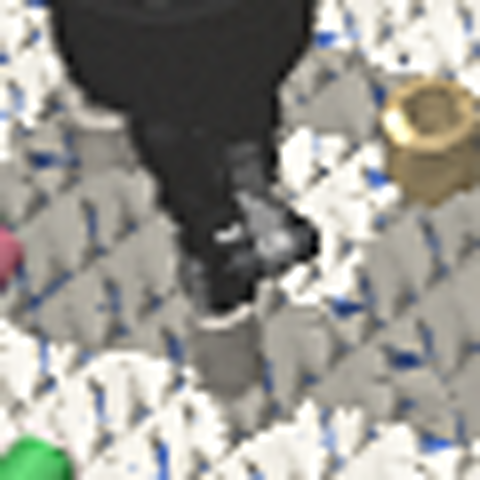

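```bash
python3 - <<'E'
from h import *
print(ctrl.tip_reach,[x for x in dir(ctrl) if x[0]!='_'])
w=get_image("wrist");s=ctrl.state();print(s["position"],s["finger_gap"],s["contact_force"])
save(w,"w5.png",(270,190,370,290),6)
E
```

```text
0.017 ['IKError', 'state', 'tip_reach']
[0.52514829 0.26683555 0.03873768] -0.00026540031806962234 [0.65573567 0.05439721 0.55178147]
```

View pics/w5.png

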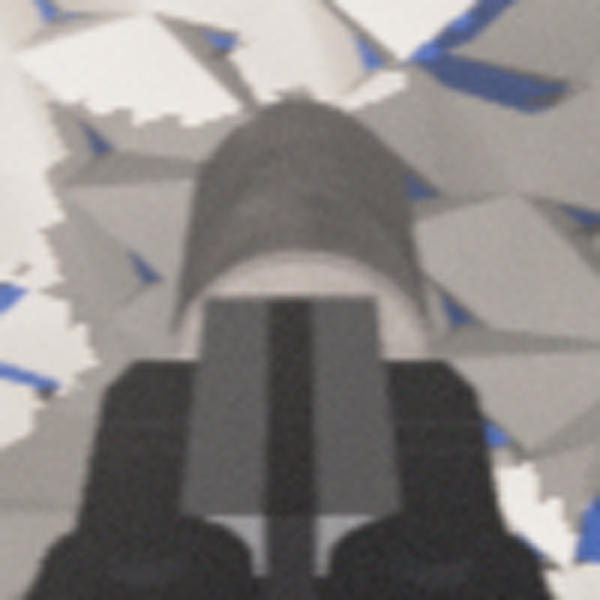

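The sleeve stands unmoved, with its far rim at wrist row 232. The shut fingers, tip edge at row 240, lie over its top, so they reach less deep than I reckoned. I'll open above it, go lower and watch the force.

Call:
{"api": "carry_out", "payload": {
  "rows": [
    [[0,0,-0.02],[0,0,0],0],
    [[0,0,-0.03],[0,0,0],0.6],
    [[0,0,-0.03],[0,0,0],0.6],
    [[0,0,-0.03],[0,0,0],0.6],
    [[0,0,-0.03],[0,0,0],0.6]
  ]
}}

```text
time_s: 7.05
position: [0.5247, 0.2666, 0.0678]
tcp_rot: [0.81, 0.587, -0.001, -0.0]
contact_force: [-0.5, -0.1, -0.6]
finger_gap: 0.0511
```

```bash
python3 - <<'E'
from h import *
np.set_printoptions(precision=4,suppress=True)
w=get_image("wrist");a=get_image("top");b=get_image("side");s=ctrl.state();print(s["position"],s["finger_gap"],s["contact_force"])
m=R.from_quat(s["tcp_rot"]).as_matrix()
B=b["color"].copy()
W=w["color"].copy()
for dz,c in((-.002,(255,0,0)),(.017,(255,0,255))):
  for dy in(-.0255,.0255):
    for dx in (-.011,.011):
      for im,A in((b,B),(w,W)):
        p=proj(im,s["position"]+m@[dx,dy,dz]); cv2.circle(A,tuple(int(round(v*16)) for v in p),16,c,-1,cv2.LINE_AA,4)
cv2.imwrite("pics/m6.png",np.hstack([cv2.resize(W[150:300,220:420],(440,330)),cv2.resize(B[225:300,225:305],(352,330),interpolation=cv2.INTER_CUBIC)])[:,:,::-1])
E
```

```text
[0.5248 0.2667 0.068 ] 0.05104224715911472 [-0.1504 -0.3286  0.1921]
```

View pics/m6.png

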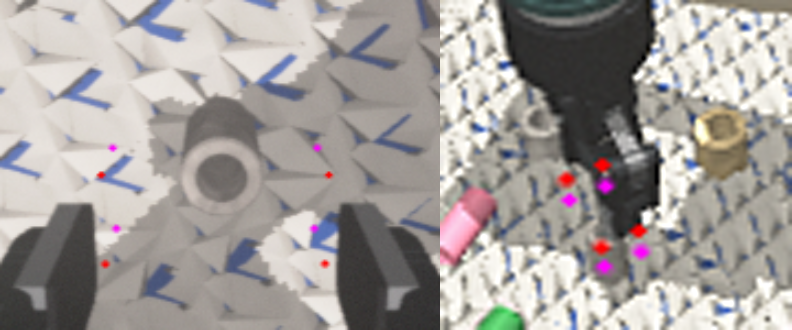

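The overlay shows the real fingertips about 25–30 mm farther back than the nominal 17 mm: tips at wrist crop row 205, predicted 148. So a TCP height of 0.020 m is safe under either reading. I'll go there and close.

Call:
{"api": "carry_out", "payload": {
  "rows": [
    [[0.001,0,0.015],[0,0,0],0.6],
    [[0.001,0,0.03],[0,0,0],0.6],
    [[0.001,0,0.042],[0,0,0],0.6],
    [[0.001,0,0.048],[0,0,0],0.6],
    [[0.001,0,0.048],[0,0,0],0.6]
  ]
}}

```text
time_s: 7.7
position: [0.5246, 0.2674, 0.019]
tcp_rot: [0.81, 0.586, -0.001, -0.0]
contact_force: [1.0, -0.1, -0.5]
finger_gap: 0.0514
```

Call:
{"api": "carry_out", "payload": {
  "rows": [
    [[0,0,0],[0,0,0],0.4],
    [[0,0,0],[0,0,0],0.2],
    [[0,0,0],[0,0,0],0],
    [[0,0,0],[0,0,0],0],
    [[0,0,0],[0,0,0],0]
  ],
  "force": 30
}}

```text
time_s: 8.2
position: [0.5259, 0.268, 0.0216]
tcp_rot: [0.81, 0.587, 0.001, 0.0]
contact_force: [-0.2, -0.2, 4.9]
finger_gap: 0.0197
```

```bash
python3 - <<'E'
from h import *
np.set_printoptions(precision=4,suppress=True)
w=get_image("wrist");b=get_image("side");s=ctrl.state();print(s["position"],s["finger_gap"],s["contact_force"],s["ft_torque"])
cv2.imwrite("pics/m7.png",np.hstack([cv2.resize(w["color"][180:300,240:400],(440,330)),cv2.resize(b["color"][225:300,225:305],(352,330),interpolation=cv2.INTER_CUBIC)])[:,:,::-1])
E
```

```text
[0.526  0.268  0.0216] 0.020151004934003503 [-0.1459 -0.8316  5.8833] [0.0136 0.0768 0.0256]
```

View pics/m7.png

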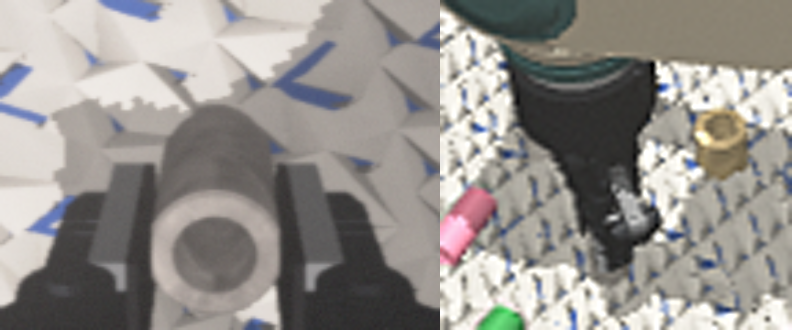

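The sleeve is now between the pads with its rim above the tips: rim centre at crop (217,252), tips at row 165, so roughly 16 mm of grip. Next I lift and carry it towards the clamp.

Call:
{"api": "carry_out", "payload": {
  "rows": [
    [[0,0,-0.02],[0,0,0],0],
    [[0,0,-0.05],[0,0,0],0],
    [[0,0,-0.09],[0,0,0],0],
    [[-0.01,0.004,-0.12],[0,0,0],0],
    [[-0.04,0.014,-0.15],[0,0,0],0]
  ],
  "force": 40
}}

```text
time_s: 8.8
position: [0.5257, 0.2265, 0.1713]
tcp_rot: [0.809, 0.588, -0.0, -0.0]
contact_force: [0.5, -0.3, -1.1]
finger_gap: 0.0196
```

Call:
{"api": "carry_out", "payload": {
  "rows": [
    [[-0.04,0.014,0],[0,0,0],0],
    [[-0.08,0.028,0],[0,0,0],0],
    [[-0.12,0.042,0],[0,0,0],0],
    [[-0.16,0.056,0],[0,0,0],0],
    [[-0.2,0.068,0],[0,0,0],0]
  ]
}}

```text
time_s: 9.3
position: [0.5279, 0.0125, 0.17]
tcp_rot: [0.81, 0.586, -0.001, -0.0]
contact_force: [0.4, -0.5, -1.1]
finger_gap: 0.0199
```

Call:
{"api": "carry_out", "payload": {
  "rows": [
    [[-0.03,0.01,0],[0,0,0],0],
    [[-0.06,0.02,0],[0,0,0],0],
    [[-0.09,0.03,0],[0,0,0],0],
    [[-0.09,0.03,0],[0,0,0],0],
    [[-0.09,0.03,0],[0,0,0],0]
  ]
}}

```text
time_s: 9.8
position: [0.5285, -0.0809, 0.17]
tcp_rot: [0.81, 0.586, -0.0, -0.001]
contact_force: [0.2, 0.4, -0.9]
finger_gap: 0.02
```

```bash
python3 - <<'E'
from h import *
np.set_printoptions(precision=4,suppress=True)
s=ctrl.state();print(s["position"],s["finger_gap"])
for k in range(2):
  w=get_image("wrist")
  for t,z in [("nest_set",.012),("nest_seat",.012),("knob_centre",.0615),("clamp",0),("clamp_vee",0),("disc_mark",.0755)]:
    print(t,[(np.round(r["position"],1),round(r["p"],2),onz(w,r["position"],z)[:2]) for r in spotter.pinpoint("wrist",t)[:2]])
  for t in ("clamp_vee","clamp"):
    r=spotter.recognise("wrist",t);print(t,r[:1])
save(w,"w8.png",None,1.25)
E
```

```text
[ 0.5285 -0.0809  0.17  ] 0.020048540099263875
nest_set [(array([318.8, 126. ]), 0.65, array([ 0.5457, -0.0319]))]
nest_seat [(array([316.8, 122.7]), 0.89, array([ 0.5448, -0.0285]))]
knob_centre []
clamp []
clamp_vee []
disc_mark []
clamp_vee [{'extent': [292.1, 81.9, 343.9, 115.5], 'p': 0.68}]
clamp [{'extent': [274.4, 47.2, 364.3, 242.1], 'p': 0.73}]
nest_set [(array([319.3, 126.9]), 0.94, array([ 0.5464, -0.0323]))]
nest_seat [(array([316.8, 120.1]), 0.84, array([ 0.5461, -0.0257]))]
knob_centre []
clamp [(array([318.7, 159.9]), 0.76, array([ 0.5357, -0.0633])), (array([320.3, 232.6]), 0.56, array([ 0.5132, -0.1374]))]
clamp_vee [(array([486.3,  50.7]), 0.6, array([ 0.7121, -0.0158]))]
disc_mark []
clamp_vee [{'extent': [293.0, 80.6, 349.1, 117.3], 'p': 0.86}]
clamp [{'extent': [300.3, 212.8, 340.5, 239.4], 'p': 0.68}]
```

Call:
{"api": "carry_out", "payload": {
  "rows": [
    [[0.02,0,0.01],[0,0,0],0],
    [[0.04,0.001,0.04],[0,0,0],0],
    [[0.052,0.001,0.07],[0,0,0],0],
    [[0.052,0.001,0.086],[0,0,0],0],
    [[0.052,0.001,0.086],[0,0,0],0]
  ]
}}

```text
time_s: 11.2
position: [0.5443, -0.031, 0.0818]
tcp_rot: [0.81, 0.587, -0.002, -0.002]
contact_force: [-0.2, 0.0, -2.1]
finger_gap: 0.0199
```

```bash
python3 - <<'E'
from h import *
np.set_printoptions(precision=4,suppress=True)
for k in range(2):
  w=get_image("wrist");s=ctrl.state();print(s["position"],s["finger_gap"])
  for t,z in [("nest_set",.012),("nest_seat",.012),("clamp",0),("tall_sleeve_centre",s["position"][2]+.001),("tall_sleeve",s["position"][2]-.0216)]:
    print(t,[(np.round(r["position"],1),round(r["p"],2),onz(w,r["position"],z)[:2]) for r in spotter.pinpoint("wrist",t)[:2]])
  for t in ("clamp_vee","tall_sleeve"):
    r=spotter.recognise("wrist",t);print(t,r[:1])
W=w["color"].copy()
for p,c in(([.546,-.0315,.012],(255,0,0)),([.5473,-.0275,.012],(0,255,0))):
  q=proj(w,p);print(q);cv2.circle(W,tuple(int(round(v*16)) for v in q),24,c,-1,cv2.LINE_AA,4)
cv2.imwrite("pics/w9.png",cv2.resize(W[60:300,220:430],None,fx=2.5,fy=2.5,interpolation=cv2.INTER_CUBIC)[:,:,::-1])
np.save("w9.npy",w["color"])
E
```

```text
[ 0.5454 -0.0315  0.084 ] 0.020283624500946264
nest_set [(array([318.6, 205.9]), 0.87, array([ 0.5451, -0.0302]))]
nest_seat [(array([319.2, 199.9]), 0.77, array([ 0.5469, -0.0261]))]
clamp [(array([315. , 249.2]), 0.5, array([ 0.5303, -0.0664]))]
tall_sleeve_centre [(array([316.1, 250. ]), 0.93, array([ 0.544 , -0.0306]))]
tall_sleeve [(array([317.1, 234.2]), 0.59, array([ 0.5441, -0.0313]))]
clamp_vee [{'extent': [284.1, 156.0, 357.4, 200.2], 'p': 0.55}]
tall_sleeve [{'extent': [293.8, 216.8, 342.9, 299.4], 'p': 0.76}]
[ 0.5464 -0.0318  0.0855] 0.020172515586818932
nest_set [(array([316.1, 204.4]), 0.76, array([ 0.5461, -0.0306]))]
nest_seat [(array([316.6, 197.6]), 0.61, array([ 0.548 , -0.0259]))]
clamp []
tall_sleeve_centre [(array([316.2, 249.5]), 0.98, array([ 0.5459, -0.0322]))]
tall_sleeve [(array([318.6, 233.7]), 0.96, array([ 0.547, -0.033]))]
clamp_vee [{'extent': [283.1, 151.8, 352.5, 198.5], 'p': 0.91}]
tall_sleeve [{'extent': [293.1, 216.5, 342.8, 296.7], 'p': 0.7}]
[316.3828 205.5644]
[316.3525 199.9862]
```

View pics/w9.png

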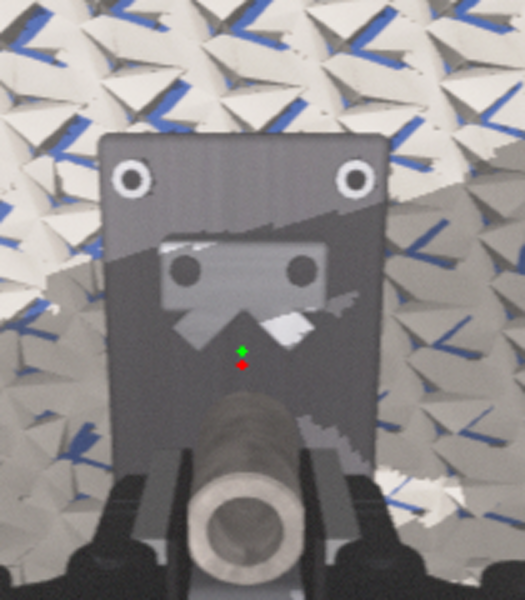

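The nest ahead is square to the tool: plate edges at crop x≈107 and 380, vee apex at (245,312), and the held sleeve's rim centred at x=246. I'll work out the nest from the apex and plate end and compare it with the held sleeve.

```bash
python3 - <<'E'
from h import *
np.set_printoptions(precision=4,suppress=True)
w=get_image("wrist");s=ctrl.state();m=R.from_quat(s["tcp_rot"]).as_matrix();T=s["position"];print(T)
d=np.abs(w["color"].astype(int)-np.load("w9.npy")).mean();print("diff",d)
f=lambda u,v,z:m.T@(onz(w,(220+u/2.5,60+v/2.5),z)-T)
print("apex in tool",f(245,312,.03),"plate end",f(245,134,.012),"vee back",f(245,240,.03),"tips",f(288,350,.03),f(200,350,.03))
zt=T[2]-.0216
print("rim c",f(246,527,zt+.045),"rim far edge",f(246,475,zt+.045),"bottom far edge",f(246,392,zt))
print("net set",m.T@(onz(w,(317.3,205.2),.012)-T))
E
```

```text
[ 0.546  -0.0316  0.0848]
diff 6.802385416666667
apex in tool [0.0201 0.0005 0.0548] plate end [0.0647 0.0005 0.0728] vee back [0.0389 0.0005 0.0548] tips [0.0097 0.0118 0.0548] [ 0.0098 -0.0114  0.0548]
rim c [-0.0004  0.0006 -0.0234] rim far edge [ 0.0096  0.0006 -0.0234] bottom far edge [0.0093 0.0007 0.0216]
net set [ 0.0007 -0.0001  0.0728]
```

Call:
{"api": "carry_out", "payload": {
  "rows": [
    [[0.001,0,0.015],[0,0,0],0],
    [[0.001,0,0.03],[0,0,0],0],
    [[0.001,0,0.04],[0,0,0],0],
    [[0.001,0,0.048],[0,0,0],0],
    [[0.001,0,0.048],[0,0,0],0]
  ]
}}

```text
time_s: 12.55
position: [0.5453, -0.0305, 0.0349]
tcp_rot: [0.81, 0.586, -0.001, -0.001]
contact_force: [0.1, 0.1, -1.3]
finger_gap: 0.0198
```

Call:
{"api": "carry_out", "payload": {
  "rows": [
    [[0,0,0],[0,0,0],0],
    [[0,0,0.001],[0,0,0],0],
    [[0,0,0.001],[0,0,0],0],
    [[0,0,0.002],[0,0,0],0],
    [[0,0,0.002],[0,0,0],0]
  ]
}}

```text
time_s: 13.05
position: [0.5464, -0.0306, 0.0349]
tcp_rot: [0.81, 0.587, 0.0, 0.0]
contact_force: [0.4, 0.2, -1.0]
finger_gap: 0.0198
```

Call:
{"api": "carry_out", "payload": {
  "rows": [
    [[0,0,0.001],[0,0,0],0],
    [[0,0,0.001],[0,0,0],0],
    [[0,0,0.001],[0,0,0],0],
    [[0,0,0.001],[0,0,0],0]
  ]
}}

```text
time_s: 13.45
position: [0.5464, -0.0307, 0.0338]
tcp_rot: [0.81, 0.586, -0.0, 0.0]
contact_force: [0.3, -0.4, -1.1]
finger_gap: 0.0199
```

```bash
python3 - <<'E'
from h import *
np.set_printoptions(precision=4,suppress=True)
w=get_image("wrist");s=ctrl.state();print(s["position"],s["contact_force"])
for t,z in [("nest_set",.012),("nest_seat",.012),("tall_sleeve_centre",.0345),("tall_sleeve",.012)]:
    print(t,[(np.round(r["position"],1),round(r["p"],2),onz(w,r["position"],z)[:2]) for r in spotter.pinpoint("wrist",t)[:2]])
save(w,"w10.png",(220,60,430,300),2.5)
E
```

```text
[ 0.5464 -0.0307  0.0338] [-0.2465 -0.7542 -1.6242]
nest_set [(array([314.5, 232.6]), 0.88, array([ 0.5448, -0.0304])), (array([595.1, 113.8]), 0.18, array([ 0.7036, -0.0133]))]
nest_seat [(array([318.3, 226.2]), 0.83, array([ 0.5481, -0.0274]))]
tall_sleeve_centre [(array([317.5, 251.3]), 0.66, array([ 0.5461, -0.0322]))]
tall_sleeve [(array([316.8, 234.3]), 0.67, array([ 0.5458, -0.0318]))]
```

Call:
{"api": "carry_out", "payload": {
  "rows": [
    [[0,0,0.001],[0,0,0],0],
    [[0,0,0.001],[0,0,0],0],
    [[0,0,0.001],[0,0,0],0]
  ]
}}

```text
time_s: 14.0
position: [0.5465, -0.0307, 0.0329]
tcp_rot: [0.81, 0.586, 0.0, 0.0]
contact_force: [0.3, 0.2, -1.4]
finger_gap: 0.0202
```

Call:
{"api": "carry_out", "payload": {
  "rows": [
    [[0,0,0.001],[0,0,0],0],
    [[0,0,0.001],[0,0,0],0],
    [[0,0,0.001],[0,0,0],0]
  ]
}}

```text
time_s: 14.3
position: [0.5467, -0.0307, 0.0327]
tcp_rot: [0.81, 0.586, 0.0, 0.0]
contact_force: [-2.5, 0.9, 5.4]
finger_gap: 0.0199
```

Call:
{"api": "carry_out", "payload": {
  "rows": [
    [[0,0,0],[0,0,0],0.28],
    [[0,0,0],[0,0,0],0.34],
    [[0,0,0],[0,0,0],0.42],
    [[0,0,0],[0,0,0],0.5],
    [[0,0,0],[0,0,0],0.5]
  ]
}}

```text
time_s: 14.8
position: [0.5463, -0.0306, 0.0317]
tcp_rot: [0.81, 0.587, -0.0, -0.0]
contact_force: [0.2, 0.3, -0.2]
finger_gap: 0.0427
```

Call:
{"api": "carry_out", "payload": {
  "rows": [
    [[0,0,-0.01],[0,0,0],0.5],
    [[0,0,-0.03],[0,0,0],0.5],
    [[0,0,-0.06],[0,0,0],0.5],
    [[0,0,-0.1],[0,0,0],0.5],
    [[0,0,-0.1],[0,0,0],0.5]
  ]
}}

```text
time_s: 15.3
position: [0.5494, -0.031, 0.1392]
tcp_rot: [0.81, 0.587, 0.004, 0.004]
contact_force: [1.1, 0.0, 0.7]
finger_gap: 0.0427
```

Call:
{"api": "carry_out", "payload": {
  "rows": [
    [[-0.02,0,0],[0,0,0],0.5],
    [[-0.04,0,0],[0,0,0],0.5],
    [[-0.06,0,0],[0,0,0],0.6],
    [[-0.06,0,0],[0,0,0],0.6],
    [[-0.06,0,0],[0,0,0],0.6]
  ]
}}

```text
time_s: 15.8
position: [0.5277, -0.0875, 0.132]
tcp_rot: [0.81, 0.586, 0.0, 0.0]
contact_force: [1.1, -0.6, -0.4]
finger_gap: 0.0513
```

```bash
python3 - <<'E'
from h import *
np.set_printoptions(precision=4,suppress=True)
w=get_image("wrist");s=ctrl.state();print(s["position"],s["contact_force"],s["finger_gap"],s["time_s"])
for t,z in [("nest_set",.012),("nest_seat",.012),("tall_sleeve_centre",.0345),("tall_sleeve",.012),("knob_centre",.0615),("disc_mark",.0755)]:
    print(t,[(np.round(r["position"],1),round(r["p"],2),onz(w,r["position"],z)[:2]) for r in spotter.pinpoint("wrist",t)[:2]])
print([(r["extent"],r["p"]) for r in spotter.recognise("wrist","tall_sleeve")[:2]],[(r["extent"],r["p"]) for r in spotter.recognise("wrist","clamp_vee")[:1]])
a=get_image("top");b=get_image("side")
for n,im in(("top",a),("side",b)):
  for t,z in [("knob_centre",.0615),("tall_sleeve_centre",.0345),("disc_mark",.0755)]:
    print(n,t,[(np.round(r["position"],1),round(r["p"],2),onz(im,r["position"],z)[:2]) for r in spotter.pinpoint(n,t)[:2]])
save(w,"w11.png",None,1.25)
E
```

```text
[ 0.5278 -0.0871  0.1319] [-0.0096  0.2815  0.0881] 0.051207123363359114 15.85
nest_set [(array([316.1, 117.7]), 0.56, array([ 0.5457, -0.0297]))]
nest_seat [(array([317.9, 116.3]), 0.7, array([ 0.5474, -0.0291]))]
tall_sleeve_centre [(array([316.4, 120.1]), 0.74, array([ 0.5457, -0.0308]))]
tall_sleeve [(array([317. , 118.2]), 0.73, array([ 0.5462, -0.0303]))]
knob_centre [(array([318.5, 254.3]), 0.95, array([ 0.517 , -0.1228]))]
disc_mark [(array([318.4, 258. ]), 0.91, array([ 0.5181, -0.1192])), (array([317.6, 119. ]), 0.16, array([ 0.5473, -0.029 ]))]
[([301.3, 105.5, 334.6, 140.6], 0.91), ([265.2, 35.2, 372.8, 277.1], 0.68)] [([286.6, 68.7, 350.9, 111.6], 0.73)]
top knob_centre [(array([360.2, 220.2]), 0.44, array([ 0.5171, -0.1215]))]
top tall_sleeve_centre [(array([207.9, 184.2]), 0.69, array([0.6141, 0.3078])), (array([233.7, 254.8]), 0.62, array([0.4169, 0.2275]))]
top disc_mark [(array([361. , 218.4]), 0.56, array([ 0.5209, -0.1222]))]
side knob_centre [(array([362.9, 196.7]), 0.51, array([ 0.5184, -0.1236]))]
side tall_sleeve_centre [(array([336.1, 213.8]), 0.6, array([ 0.5452, -0.0353])), (array([303.8, 305.3]), 0.52, array([0.399 , 0.2469]))]
side disc_mark [(array([293.8, 198. ]), 0.74, array([0.6507, 0.0335])), (array([363.5, 190.7]), 0.6, array([ 0.525 , -0.1326]))]
```

The sleeve stands at the set point: networks give it at (0.546,-0.0305), the same as nest_set. My last picture goes to the plunger gap, so I can predict the turn needed.

```bash
python3 - <<'E'
from h import *
np.set_printoptions(precision=4,suppress=True)
w=get_image("wrist");s=ctrl.state()
W=cv2.resize(w["color"][60:285,240:400],None,fx=2.6,fy=2.6,interpolation=cv2.INTER_CUBIC)
u=np.array([.312,.95,0]);n=np.array([-.95,.312,0]);S=np.array([.546,-.0305,0])
for k in range(-60,5,5):
  p=proj(w,S+u*k/1000+n*.0-[0,0,-.032]);q=((p-[240,60])*2.6)
  if k%10==0: q2=q+[-26,0]
  else: q2=q+[-13,0]
  o=np.array([-26,0]) 
  cv2.line(W,tuple(int(v) for v in q+[-40,0]),tuple(int(v) for v in q2+[-40,0]),(255,0,0) if k else (0,255,0),1)
g=cv2.cvtColor(w["color"],cv2.COLOR_RGB2GRAY)[225:290,285:352]
c=cv2.HoughCircles(cv2.resize(g,None,fx=4,fy=4,interpolation=cv2.INTER_CUBIC),cv2.HOUGH_GRADIENT,1,40,param1=80,param2=25,minRadius=50,maxRadius=170)
if c is not None:
  for q in c[0][:4]: px=(285+q[0]/4,225+q[1]/4);print(px,q[2]/4,onz(w,px,.0755)[:2])
z2=W.shape;print(z2)
Z=cv2.resize(w["color"][225:290,285:352],None,fx=5,fy=5,interpolation=cv2.INTER_CUBIC)
out=np.zeros((600,780,3),np.uint8);out[:W.shape[0],:W.shape[1]]=W;out[:Z.shape[0],430:430+Z.shape[1]]=Z
cv2.imwrite("pics/w12.png",out[:,:,::-1])
E
```

```text
(np.float32(318.125), np.float32(259.125)) 21.175 [ 0.5176 -0.12  ]
(np.float32(311.375), np.float32(251.625)) 33.875 [ 0.5149 -0.1131]
(np.float32(320.625), np.float32(246.875)) 28.55 [ 0.5221 -0.1117]
(np.float32(328.625), np.float32(254.875)) 17.425 [ 0.5256 -0.1192]
(585, 416, 3)
```

View pics/w12.png

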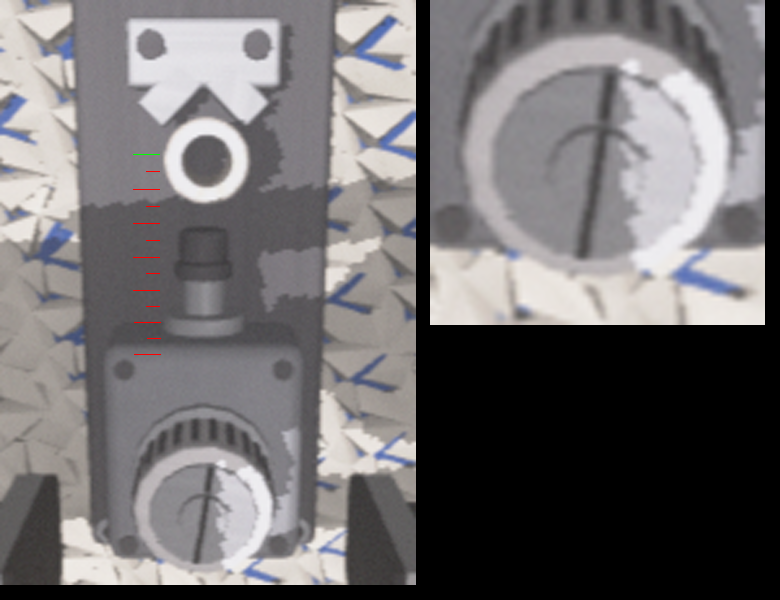

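The sleeve is upright just short of the vee, at crop (206,160). The plunger tip at row 228 is about 10.5 mm short of it. Both knob lines are in line, with the knob at crop (206,505). I expect tight at about 2.9 rad and a click at about 3.2 rad. Wrist range allows that in one stroke, so I go over the knob and wind back first.

Call:
{"api": "carry_out", "payload": {
  "rows": [
    [[-0.017,0,0],[0,0,-8.5],0.7],
    [[-0.034,0.0005,0],[0,0,-17],0.7],
    [[-0.034,0.0005,0],[0,0,-25.5],0.7],
    [[-0.034,0.0005,0],[0,0,-34],0.7],
    [[-0.034,0.0005,0],[0,0,-42.5],0.7]
  ],
  "force": 80
}}

```text
time_s: 17.2
position: [0.5175, -0.1203, 0.1318]
tcp_rot: [0.54, 0.842, -0.0, 0.0]
contact_force: [0.1, 0.3, -0.1]
finger_gap: 0.0597
```

Call:
{"api": "carry_out", "payload": {
  "rows": [
    [[0,0,0],[0,0,-8.5],0.7],
    [[0,0,0],[0,0,-17],0.7],
    [[0,0,0],[0,0,-25.5],0.7],
    [[0,0,0],[0,0,-34],0.7],
    [[0,0,0],[0,0,-42.5],0.7]
  ]
}}

```text
time_s: 17.7
position: [0.5175, -0.1201, 0.1318]
tcp_rot: [0.198, 0.98, -0.0, 0.0]
contact_force: [-0.5, -0.1, 0.1]
finger_gap: 0.0597
```

Call:
{"api": "carry_out", "payload": {
  "rows": [
    [[0,0,0],[0,0,-8.5],0.7],
    [[0,0,0],[0,0,-17],0.7],
    [[0,0,0],[0,0,-25.5],0.7],
    [[0,0,0],[0,0,-34],0.7],
    [[0,0,0],[0,0,-42.5],0.7]
  ]
}}

```text
time_s: 18.2
position: [0.5175, -0.1201, 0.1317]
tcp_rot: [-0.171, 0.985, -0.0, -0.0]
contact_force: [0.5, -0.1, 0.2]
finger_gap: 0.0596
```

Call:
{"api": "carry_out", "payload": {
  "rows": [
    [[0,0,0],[0,0,-8.5],0.7],
    [[0,0,0],[0,0,-17],0.7],
    [[0,0,0],[0,0,-25],0.7],
    [[0,0,0],[0,0,-25],0.7],
    [[0,0,0],[0,0,-25],0.7]
  ]
}}

```text
time_s: 18.7
position: [0.5175, -0.1201, 0.1318]
tcp_rot: [-0.375, 0.927, -0.0, 0.0]
contact_force: [-0.6, -0.1, -0.2]
finger_gap: 0.06
```

```bash
python3 - <<'E'
from h import *
np.set_printoptions(precision=4,suppress=True)
w=get_image("wrist");s=ctrl.state();print(s["position"],s["contact_force"],s["ft_torque"])
for t,z in [("knob_centre",.0615),("disc_mark",.0755),("spindle_mark",.0755)]:
    print(t,[(np.round(r["position"],1),round(r["p"],2),onz(w,r["position"],z)[:2]) for r in spotter.pinpoint("wrist",t)[:2]])
print(proj(w,s["position"]+[0,0,-.05]),proj(w,[.5177,-.1195,.0755]))
to([.5177,-.1195,.046])
save(w,"w13.png")
E
```

```text
[ 0.5175 -0.1201  0.1318] [ 0.222  -0.7322 -0.4746] [-0.032  -0.0149  0.0171]
knob_centre [(array([321. , 215.4]), 0.6, array([ 0.5208, -0.1145])), (array([578.5, 279.9]), 0.56, array([0.4213, 0.0628]))]
disc_mark []
spindle_mark [(array([318.2, 217.6]), 0.57, array([ 0.52  , -0.1181]))]
[318.6111 216.1153] [319.0637 213.9163]
shift [-0.0006  0.0003  0.0858] yaw -135.78 turnz None q6 -151.3 t 18.9
```

Call:
{"api": "carry_out", "payload": {
  "rows": [
    [[-0.001,0,0.02],[0,0,0],0.7],
    [[-0.001,0,0.04],[0,0,0],0.7],
    [[-0.001,0,0.058],[0,0,0],0.7],
    [[-0.001,0,0.066],[0,0,0],0.7],
    [[-0.001,0,0.066],[0,0,0],0.7]
  ]
}}

```text
time_s: 19.4
position: [0.5176, -0.1192, 0.0647]
tcp_rot: [-0.377, 0.926, 0.001, -0.001]
contact_force: [-0.1, 0.9, -0.1]
finger_gap: 0.0599
```

Call:
{"api": "carry_out", "payload": {
  "rows": [
    [[0,0,0.004],[0,0,0],0.7],
    [[0,0,0.008],[0,0,0],0.7],
    [[0,0,0.012],[0,0,0],0.7],
    [[0,0,0.012],[0,0,0],0.7]
  ]
}}

```text
time_s: 19.8
position: [0.518, -0.1193, 0.0534]
tcp_rot: [-0.377, 0.926, 0.0, -0.0]
contact_force: [-0.1, 0.2, -0.6]
finger_gap: 0.0596
```

Call:
{"api": "carry_out", "payload": {
  "rows": [
    [[0,0,0.002],[0,0,0],0.7],
    [[0,0,0.004],[0,0,0],0.7],
    [[0,0,0.006],[0,0,0],0.7],
    [[0,0,0.008],[0,0,0],0.7],
    [[0,0,0.008],[0,0,0],0.7]
  ]
}}

```text
time_s: 20.3
position: [0.5181, -0.1194, 0.0454]
tcp_rot: [-0.377, 0.926, 0.0, -0.0]
contact_force: [-0.0, 0.3, -0.1]
finger_gap: 0.0597
```

Call:
{"api": "carry_out", "payload": {
  "rows": [
    [[0,0,0],[0,0,0],0.6],
    [[0,0,0],[0,0,0],0.5],
    [[0,0,0],[0,0,0],0.3],
    [[0,0,0],[0,0,0],0.2],
    [[0,0,0],[0,0,0],0.2]
  ],
  "force": 80
}}

```text
time_s: 20.8
position: [0.5171, -0.118, 0.0467]
tcp_rot: [-0.377, 0.926, 0.002, -0.001]
contact_force: [-10.0, 7.8, 11.1]
finger_gap: 0.0352
```

```bash
cat > t.py <<'E'
from h import *
import sys
np.set_printoptions(precision=3,suppress=True)
s=ctrl.state();m=R.from_quat(s["tcp_rot"]).as_matrix()
print("yaw",round(np.degrees(np.arctan2(m[1,0],m[0,0])),2),"q6",round(np.degrees(s["qpos"][5]),1),"F",s["contact_force"],"M",s["ft_torque"],"tau6",round(s["tau"][5],3),"gap",round(s["finger_gap"],4),"t",s["time_s"],s["position"])
E
python3 t.py
```

```text
yaw -135.65 q6 -151.3 F [-10.      7.771  11.138] M [1.3   1.787 0.008] tau6 0.021 gap 0.0352 t 20.8 [ 0.517 -0.118  0.047]
```

Call:
{"api": "carry_out", "payload": {
  "rows": [
    [[0,0.002,-0.001],[0,0,0],0.2],
    [[0,0.002,-0.001],[0,0,0],0.2]
  ]
}}

```text
time_s: 21.0
position: [0.5169, -0.1179, 0.0469]
tcp_rot: [-0.377, 0.926, -0.0, 0.0]
contact_force: [0.9, 0.6, 0.5]
finger_gap: 0.0355
```

```bash
python3 t.py
```

```text
yaw -135.67 q6 -151.2 F [0.896 0.608 0.488] M [0.178 0.049 0.041] tau6 0.022 gap 0.0355 t 21.0 [ 0.517 -0.118  0.047]
```

Forces are relieved. First 42° of turning, with a torque check.

Call:
{"api": "carry_out", "payload": {
  "rows": [
    [[0,0,0],[0,0,7],0.2],
    [[0,0,0],[0,0,14],0.2],
    [[0,0,0],[0,0,21],0.2],
    [[0,0,0],[0,0,28],0.2],
    [[0,0,0],[0,0,35],0.2]
  ]
}}

```text
time_s: 21.5
position: [0.5166, -0.1172, 0.0468]
tcp_rot: [-0.079, 0.997, 0.001, -0.0]
contact_force: [-2.5, 5.2, 2.9]
finger_gap: 0.0354
```

```bash
python3 t.py
```

```text
yaw -170.93 q6 -115.9 F [-2.463  5.212  2.917] M [0.806 0.414 0.156] tau6 -1.409 gap 0.0354 t 21.5 [ 0.517 -0.117  0.047]
```

Call:
{"api": "carry_out", "payload": {
  "rows": [
    [[0,0.001,0],[0,0,7],0.2],
    [[0,0.001,0],[0,0,14],0.2],
    [[0,0.001,0],[0,0,21],0.2],
    [[0,0.001,0],[0,0,28],0.2],
    [[0,0.001,0],[0,0,35],0.2]
  ]
}}

```text
time_s: 22.0
position: [0.5167, -0.1164, 0.0469]
tcp_rot: [0.224, 0.974, 0.001, -0.0]
contact_force: [-1.0, 3.7, 1.9]
finger_gap: 0.0354
```

```bash
python3 t.py
```

```text
yaw 154.06 q6 -80.8 F [-0.997  3.715  1.94 ] M [0.698 0.143 0.165] tau6 -1.412 gap 0.0354 t 22.0 [ 0.517 -0.116  0.047]
```

Call:
{"api": "carry_out", "payload": {
  "rows": [
    [[0,0.0007,0],[0,0,7],0.2],
    [[0,0.0007,0],[0,0,14],0.2],
    [[0,0.0007,0],[0,0,21],0.2],
    [[0,0.0007,0],[0,0,28],0.2],
    [[0,0.0007,0],[0,0,35],0.2]
  ]
}}

```text
time_s: 22.5
position: [0.5173, -0.1157, 0.0469]
tcp_rot: [0.507, 0.862, 0.001, -0.0]
contact_force: [1.3, 3.7, 0.0]
finger_gap: 0.0356
```

```bash
python3 t.py; python3 - <<'E'
from h import *
a=get_image("top");s=get_image("side")
for n,im in(("top",a),("side",s)):
  print(n,[(np.round(r["position"],1),round(r["p"],2)) for r in spotter.pinpoint(n,"tall_sleeve_centre")])
E
```

```text
yaw 119.07 q6 -45.7 F [1.295 3.7   0.004] M [ 0.582 -0.175  0.189] tau6 -1.413 gap 0.0356 t 22.5 [ 0.517 -0.116  0.047]
top [(array([209.1, 186.1]), 0.71), (array([193.1, 215.7]), 0.5), (array([325.9, 209.6]), 0.49), (array([203.6, 254.1]), 0.45), (array([232.8, 256.7]), 0.45)]
side [(array([234.2, 306.3]), 0.73), (array([363.7, 195.1]), 0.72), (array([304.4, 306. ]), 0.67), (array([229.5, 278.9]), 0.6), (array([334.5, 214.1]), 0.56), (array([274.8, 323.9]), 0.53)]
```

Call:
{"api": "carry_out", "payload": {
  "rows": [
    [[0.0003,0.0003,0],[0,0,7],0.2],
    [[0.0003,0.0003,0],[0,0,14],0.2],
    [[0.0003,0.0003,0],[0,0,21],0.2],
    [[0.0003,0.0003,0],[0,0,28],0.2]
  ]
}}

```text
time_s: 23.1
position: [0.5178, -0.1156, 0.0469]
tcp_rot: [0.7, 0.715, 0.001, 0.001]
contact_force: [4.4, 4.7, -1.6]
finger_gap: 0.0354
```

```bash
python3 t.py; cat > v.py <<'E'
from h import *
w=get_image("wrist");u=np.array([.312,.95]);S=np.array([.546,-.0305])
for t,z in [("tall_sleeve_centre",.0345),("tall_sleeve",.012),("nest_set",.012),("nest_seat",.012)]:
  for r in spotter.pinpoint("wrist",t)[:1]: print(t,np.round(r["position"],1),round(r["p"],2),"along clamp mm from set",np.round(1e3*(onz(w,r["position"],z)[:2]-S)@u,1))
save(w,"w_%d.png"%(ctrl.state()["time_s"]*100))
E
python3 v.py
```

```text
yaw 91.22 q6 -17.8 F [ 4.386  4.677 -1.631] M [ 0.632 -0.745  0.232] tau6 -1.41 gap 0.0354 t 23.1 [ 0.518 -0.116  0.047]
tall_sleeve_centre [383.8  74.1] 0.87 along clamp mm from set -0.0
tall_sleeve [372.7  76.4] 0.84 along clamp mm from set 0.2
nest_set [374.5  81.4] 0.74 along clamp mm from set -1.8
nest_seat [375.5  71.5] 0.9 along clamp mm from set 3.0
```

Call:
{"api": "carry_out", "payload": {
  "rows": [
    [[0.0007,0.0007,0],[0,0,0],0.2],
    [[0.0007,0.0007,0],[0,0,5],0.2],
    [[0.0007,0.0007,0],[0,0,10],0.2]
  ]
}}

```text
time_s: 23.65
position: [0.5181, -0.1156, 0.0469]
tcp_rot: [0.759, 0.651, 0.0, 0.001]
contact_force: [2.9, 1.0, 0.0]
finger_gap: 0.0355
```

```bash
python3 t.py;python3 v.py
```

```text
yaw 81.23 q6 -7.8 F [2.861 1.038 0.009] M [ 0.199 -0.473  0.235] tau6 -1.004 gap 0.0355 t 23.65 [ 0.518 -0.116  0.047]
tall_sleeve_centre [350.2  64.2] 0.59 along clamp mm from set 0.1
tall_sleeve [345.7  69.1] 0.79 along clamp mm from set 0.2
nest_set [346.9  70.5] 0.91 along clamp mm from set -0.4
nest_seat [349.2  61.9] 0.63 along clamp mm from set 4.1
```

Call:
{"api": "carry_out", "payload": {
  "rows": [
    [[0.0002,0.0003,0],[0,0,5],0.2],
    [[0.0002,0.0003,0],[0,0,10],0.2],
    [[0.0002,0.0003,0],[0,0,15],0.2]
  ]
}}

```text
time_s: 24.2
position: [0.5185, -0.1156, 0.047]
tcp_rot: [0.838, 0.546, 0.0, 0.001]
contact_force: [4.7, -0.8, -0.1]
finger_gap: 0.0355
```

```bash
python3 t.py;python3 v.py
```

```text
yaw 66.23 q6 7.3 F [ 4.724 -0.843 -0.102] M [-0.169 -0.706  0.212] tau6 -0.946 gap 0.0355 t 24.2 [ 0.518 -0.116  0.047]
tall_sleeve_centre [300.2  58.7] 0.64 along clamp mm from set 1.7
tall_sleeve [302.  65.] 0.68 along clamp mm from set 1.5
nest_set [302.8  69.9] 0.81 along clamp mm from set -1.0
nest_seat [301.4  61.2] 0.86 along clamp mm from set 3.4
```

Call:
{"api": "carry_out", "payload": {
  "rows": [
    [[0.0002,0.0007,0],[0,0,5],0.2],
    [[0.0002,0.0007,0],[0,0,10],0.2],
    [[0.0002,0.0007,0],[0,0,14],0.2]
  ]
}}

```text
time_s: 24.75
position: [0.5188, -0.1158, 0.0469]
tcp_rot: [0.898, 0.44, -0.0, 0.001]
contact_force: [3.3, -3.0, -1.1]
finger_gap: 0.0354
```

```bash
python3 t.py;python3 v.py
```

```text
yaw 52.26 q6 21.2 F [ 3.341 -3.015 -1.122] M [-0.534 -0.537  0.195] tau6 -0.559 gap 0.0354 t 24.75 [ 0.519 -0.116  0.047]
tall_sleeve_centre [252.5  67.1] 0.71 along clamp mm from set 2.9
tall_sleeve [260.4  73.4] 0.95 along clamp mm from set 2.2
nest_set [260.8  77.2] 0.85 along clamp mm from set 0.4
nest_seat [257.8  69.8] 0.75 along clamp mm from set 4.4
```

Call:
{"api": "carry_out", "payload": {
  "rows": [
    [[0,0.0005,0],[0,0,4],0.2],
    [[0,0.0005,0],[0,0,8],0.2]
  ]
}}

```text
time_s: 25.2
position: [0.5189, -0.1159, 0.0469]
tcp_rot: [0.926, 0.377, -0.0, 0.0]
contact_force: [0.6, -3.8, 0.8]
finger_gap: 0.0352
```

```bash
python3 t.py;python3 v.py
```

```text
yaw 44.27 q6 29.2 F [ 0.649 -3.848  0.767] M [-0.708 -0.225  0.186] tau6 -0.758 gap 0.0352 t 25.2 [ 0.519 -0.116  0.047]
tall_sleeve_centre [227.3  76.6] 0.9 along clamp mm from set 3.9
tall_sleeve [239.5  81.3] 0.94 along clamp mm from set 3.1
nest_set [241.4  89.4] 0.67 along clamp mm from set -0.9
nest_seat [234.8  79.8] 0.69 along clamp mm from set 5.0
```

Call:
{"api": "carry_out", "payload": {
  "rows": [
    [[0,0,0],[0,0,2],0.2],
    [[0,0,0],[0,0,4],0.2]
  ]
}}

```text
time_s: 25.65
position: [0.519, -0.1159, 0.0469]
tcp_rot: [0.939, 0.345, -0.0, 0.0]
contact_force: [-0.7, -5.9, 2.4]
finger_gap: 0.0352
```

```bash
python3 t.py
```

```text
yaw 40.34 q6 33.1 F [-0.688 -5.901  2.397] M [-0.982  0.002  0.254] tau6 -0.247 gap 0.0352 t 25.65 [ 0.519 -0.116  0.047]
```

Call:
{"api": "carry_out", "payload": {
  "rows": [
    [[0,0,0],[0,0,2],0.2],
    [[0,0,0],[0,0,4],0.2]
  ]
}}

```text
time_s: 25.85
position: [0.5191, -0.1159, 0.0469]
tcp_rot: [0.95, 0.312, -0.0, 0.0]
contact_force: [-0.4, -4.8, 0.6]
finger_gap: 0.035
```

```bash
python3 t.py;python3 v.py
```

```text
yaw 36.34 q6 37.1 F [-0.413 -4.839  0.618] M [-1.025 -0.056  0.268] tau6 -0.198 gap 0.035 t 25.85 [ 0.519 -0.116  0.047]
tall_sleeve_centre [203.7  92.7] 0.92 along clamp mm from set 3.9
tall_sleeve [221.3  94.7] 0.95 along clamp mm from set 2.6
nest_set [221.2  99.8] 0.83 along clamp mm from set 0.5
```

Call:
{"api": "carry_out", "payload": {
  "rows": [
    [[0,0,0],[0,0,1],0.2],
    [[0,0,0],[0,0,2],0.2]
  ]
}}

```text
time_s: 26.3
position: [0.5191, -0.116, 0.0469]
tcp_rot: [0.955, 0.296, -0.0, 0.0]
contact_force: [-0.7, -5.0, 1.1]
finger_gap: 0.0357
```

```bash
python3 t.py
```

```text
yaw 34.38 q6 39.1 F [-0.679 -5.029  1.142] M [-1.02  -0.068  0.321] tau6 0.034 gap 0.0357 t 26.3 [ 0.519 -0.116  0.047]
```

Call:
{"api": "carry_out", "payload": {
  "rows": [
    [[0,0,0],[0,0,1],0.2],
    [[0,0,0],[0,0,2],0.2]
  ]
}}

```text
time_s: 26.5
position: [0.5191, -0.116, 0.0469]
tcp_rot: [0.96, 0.279, -0.0, 0.001]
contact_force: [0.1, -5.7, 1.0]
finger_gap: 0.0354
```

```bash
python3 t.py
```

```text
yaw 32.38 q6 41.1 F [ 0.138 -5.698  0.967] M [-1.078 -0.112  0.295] tau6 0.059 gap 0.0354 t 26.5 [ 0.519 -0.116  0.047]
```

Call:
{"api": "carry_out", "payload": {
  "rows": [
    [[0,0,0],[0,0,1],0.2],
    [[0,0,0],[0,0,2],0.2]
  ]
}}

```text
time_s: 26.7
position: [0.5191, -0.1161, 0.0469]
tcp_rot: [0.965, 0.262, -0.0, 0.001]
contact_force: [0.4, -6.6, 0.4]
finger_gap: 0.0353
```

```bash
python3 t.py
```

```text
yaw 30.38 q6 43.1 F [ 0.407 -6.576  0.367] M [-1.061 -0.033  0.259] tau6 0.073 gap 0.0353 t 26.7 [ 0.519 -0.116  0.047]
```

Call:
{"api": "carry_out", "payload": {
  "rows": [
    [[0,0,0],[0,0,1],0.2],
    [[0,0,0],[0,0,2],0.2]
  ]
}}

```text
time_s: 26.9
position: [0.5192, -0.1161, 0.0469]
tcp_rot: [0.969, 0.245, -0.0, 0.001]
contact_force: [1.1, -6.4, 1.2]
finger_gap: 0.0354
```

```bash
python3 t.py
```

```text
yaw 28.39 q6 45.1 F [ 1.064 -6.357  1.197] M [-1.123 -0.129  0.338] tau6 0.087 gap 0.0354 t 26.9 [ 0.519 -0.116  0.047]
```

Call:
{"api": "carry_out", "payload": {
  "rows": [
    [[0,0,0],[0,0,1],0.2],
    [[0,0,0],[0,0,2],0.2]
  ]
}}

```text
time_s: 27.1
position: [0.5192, -0.1161, 0.0469]
tcp_rot: [0.974, 0.228, -0.0, 0.001]
contact_force: [0.6, -5.9, 1.4]
finger_gap: 0.0353
```

```bash
python3 t.py
```

```text
yaw 26.39 q6 47.1 F [ 0.614 -5.921  1.371] M [-1.115 -0.119  0.311] tau6 0.1 gap 0.0353 t 27.1 [ 0.519 -0.116  0.047]
```

Call:
{"api": "carry_out", "payload": {
  "rows": [
    [[0,0,0],[0,0,1],0.2],
    [[0,0,0],[0,0,2],0.2]
  ]
}}

```text
time_s: 27.3
position: [0.5192, -0.1162, 0.0469]
tcp_rot: [0.977, 0.211, -0.0, 0.001]
contact_force: [1.0, -7.1, 1.8]
finger_gap: 0.0355
```

```bash
python3 t.py
```

```text
yaw 24.39 q6 49.1 F [ 0.963 -7.052  1.772] M [-1.226 -0.139  0.351] tau6 0.113 gap 0.0355 t 27.3 [ 0.519 -0.116  0.047]
```

Call:
{"api": "carry_out", "payload": {
  "rows": [
    [[0,0,0],[0,0,1],0.2],
    [[0,0,0],[0,0,2],0.2]
  ]
}}

```text
time_s: 27.5
position: [0.5192, -0.1162, 0.0469]
tcp_rot: [0.981, 0.194, -0.0, 0.001]
contact_force: [0.9, -6.1, 1.2]
finger_gap: 0.0358
```

```bash
python3 t.py
```

```text
yaw 22.38 q6 51.1 F [ 0.903 -6.141  1.234] M [-1.197 -0.154  0.357] tau6 0.124 gap 0.0358 t 27.5 [ 0.519 -0.116  0.047]
```

Call:
{"api": "carry_out", "payload": {
  "rows": [
    [[0,0,0],[0,0,1],0.2],
    [[0,0,0],[0,0,2],0.2]
  ]
}}

```text
time_s: 27.7
position: [0.5192, -0.1162, 0.0469]
tcp_rot: [0.984, 0.177, -0.0, 0.001]
contact_force: [0.9, -6.7, 0.0]
finger_gap: 0.0351
```

```bash
python3 t.py
```

```text
yaw 20.39 q6 53.1 F [ 0.855 -6.657  0.02 ] M [-1.29  -0.177  0.322] tau6 0.126 gap 0.0351 t 27.7 [ 0.519 -0.116  0.047]
```

Call:
{"api": "carry_out", "payload": {
  "rows": [
    [[0,0,0],[0,0,1],0.2],
    [[0,0,0],[0,0,2],0.2]
  ],
  "force": 110
}}

```text
time_s: 27.9
position: [0.5193, -0.1163, 0.0471]
tcp_rot: [0.987, 0.16, 0.0, 0.001]
contact_force: [0.9, -6.9, 1.4]
finger_gap: 0.0343
```

```bash
python3 t.py
```

```text
yaw 18.36 q6 55.1 F [ 0.883 -6.88   1.41 ] M [-1.26  -0.101  0.167] tau6 -0.105 gap 0.0343 t 27.9 [ 0.519 -0.116  0.047]
```

Call:
{"api": "carry_out", "payload": {
  "rows": [
    [[0,0,0],[0,0,1],0.2],
    [[0,0,0],[0,0,2],0.2]
  ]
}}

```text
time_s: 28.1
position: [0.5193, -0.1163, 0.0471]
tcp_rot: [0.99, 0.142, 0.0, 0.001]
contact_force: [-0.4, -7.1, 1.5]
finger_gap: 0.0351
```

```bash
python3 t.py
```

```text
yaw 16.36 q6 57.1 F [-0.414 -7.112  1.545] M [-1.275 -0.07   0.129] tau6 -0.064 gap 0.0351 t 28.1 [ 0.519 -0.116  0.047]
```

The torque fell from 0.34 to 0.13–0.17 N m, which is the click. I release and rise, then check the disc and spindle lines.

Call:
{"api": "carry_out", "payload": {
  "rows": [
    [[0,0,0],[0,0,0],0.5],
    [[0,0,0],[0,0,0],0.6],
    [[0,0,0],[0,0,0],0.7],
    [[0,0,0],[0,0,0],0.7],
    [[0,0,0],[0,0,0],0.7]
  ]
}}

```text
time_s: 28.6
position: [0.5192, -0.1152, 0.0467]
tcp_rot: [0.99, 0.142, -0.0, -0.0]
contact_force: [0.0, -0.2, -0.2]
finger_gap: 0.06
```

Call:
{"api": "carry_out", "payload": {
  "rows": [
    [[0,0,-0.01],[0,0,0],0.7],
    [[0,0,-0.03],[0,0,0],0.7],
    [[0,0,-0.06],[0,0,0],0.7],
    [[0,0,-0.085],[0,0,0],0.7],
    [[0,0,-0.085],[0,0,0],0.7]
  ]
}}

```text
time_s: 29.1
position: [0.5213, -0.116, 0.137]
tcp_rot: [0.99, 0.142, 0.004, 0.002]
contact_force: [1.1, -0.7, -0.2]
finger_gap: 0.0598
```

Call:
{"api": "carry_out", "payload": {
  "rows": [
    [[-0.02,0,0],[0,0,8],0.7],
    [[-0.04,0,0],[0,0,0],0.7],
    [[-0.04,0,0],[0,0,0],0.7],
    [[-0.04,0,0],[0,0,0],0.7]
  ]
}}

```text
time_s: 29.5
position: [0.481, -0.1267, 0.1319]
tcp_rot: [0.99, 0.141, 0.0, 0.0]
contact_force: [-0.1, 0.8, 0.1]
finger_gap: 0.0597
```

```bash
python3 t.py; python3 - <<'E'
from h import *
np.set_printoptions(precision=1,suppress=True,linewidth=200)
w=get_image("wrist");save(w,"w20.png",None,1.25)
for t in ("disc_mark","spindle_mark","knob_centre"): print(t,[(np.round(r["position"],1),round(r["p"],2),onz(w,r["position"],.0755)[:2].round(4)) for r in spotter.pinpoint("wrist",t)[:2]])
# rectify knob top: 0.1 mm/px in plane z=.0755 about knob centre
C=np.array([.5185,-.1175]);N=400
src=np.float32([proj(w,[C[0]+dx,C[1]+dy,.0755]) for dx,dy in((-.02,-.02),(.02,-.02),(.02,.02),(-.02,.02))])
H=cv2.getPerspectiveTransform(src,np.float32([(0,0),(N,0),(N,N),(0,N)]))
g=cv2.cvtColor(cv2.warpPerspective(w["color"],H,(N,N),flags=cv2.INTER_CUBIC),cv2.COLOR_RGB2GRAY)
np.save("g20.npy",g);cv2.imwrite("pics/g20.png",g)
c=cv2.HoughCircles(g,cv2.HOUGH_GRADIENT,1,20,param1=60,param2=25,minRadius=120,maxRadius=200)
print(None if c is None else c[0][:4])
E
```

```text
yaw 16.18 q6 54.8 F [-0.057  0.837  0.067] M [ 0.004 -0.013  0.012] tau6 -0.187 gap 0.0597 t 29.5 [ 0.481 -0.127  0.132]
disc_mark [(array([321.5, 155.6]), 0.56, array([ 0.5, -0.1])), (array([ 19.2, 186.2]), 0.37, array([0.4, 0.1]))]
spindle_mark [(array([316.8, 155.7]), 0.9, array([ 0.5, -0.1]))]
knob_centre []
[[197.5 206.5 184.8]
 [175.5 214.5 164.5]
 [205.5 186.5 199.4]
 [217.5 208.5 166.4]]
```

```bash
python3 - <<'E'
import numpy as np,cv2
np.set_printoptions(precision=1,suppress=True,linewidth=200)
g=cv2.GaussianBlur(np.load("g20.npy"),(0,0),3).astype(float)
# black-hat enhances the thin dark line
bh=cv2.morphologyEx(g.astype(np.uint8),cv2.MORPH_BLACKHAT,cv2.getStructuringElement(cv2.MORPH_ELLIPSE,(35,35))).astype(float)
def prof(c,r0,r1,th):
    r=np.arange(r0,r1,2.)
    return np.mean(cv2.remap(bh.astype(np.float32),np.float32(c[0]+r*np.cos(th))[None],np.float32(c[1]+r*np.sin(th))[None],cv2.INTER_LINEAR))
A=np.arange(0,360,3)
for c in((197,206),(203,203),(207,208)):
  for n,(r0,r1) in dict(spindle=(10,58),disc=(80,130)).items():
    p=np.array([prof(c,r0,r1,np.radians(a)) for a in A]);o=np.argsort(-p)[:9];print(c,n,[(int(A[i]),round(p[i],1)) for i in o])
s=cv2.resize(bh,(40,40),interpolation=cv2.INTER_AREA)
for row in s: print(''.join(' .:-=+*#%@'[min(9,int(v/5))] for v in row))
E
```

```text
(197, 206) spindle [(237, np.float32(61.4)), (75, np.float32(61.2)), (78, np.float32(60.2)), (234, np.float32(59.8)), (240, np.float32(59.4)), (72, np.float32(58.8)), (81, np.float32(56.2)), (231, np.float32(55.5)), (243, np.float32(53.7))]
(197, 206) disc [(48, np.float32(63.5)), (45, np.float32(61.1)), (225, np.float32(60.2)), (228, np.float32(49.4)), (222, np.float32(45.0)), (51, np.float32(39.7)), (42, np.float32(33.4)), (231, np.float32(21.3)), (219, np.float32(19.2))]
(203, 203) spindle [(84, np.float32(52.9)), (87, np.float32(52.7)), (228, np.float32(52.0)), (225, np.float32(51.9)), (90, np.float32(50.1)), (81, np.float32(49.8)), (222, np.float32(49.6)), (231, np.float32(49.4)), (219, np.float32(46.2))]
(203, 203) disc [(51, np.float32(64.6)), (222, np.float32(58.7)), (48, np.float32(57.4)), (219, np.float32(47.0)), (225, np.float32(44.5)), (54, np.float32(44.5)), (45, np.float32(27.9)), (216, np.float32(22.9)), (57, np.float32(18.5))]
(207, 208) spindle [(90, np.float32(50.1)), (225, np.float32(49.9)), (87, np.float32(49.3)), (222, np.float32(49.2)), (93, np.float32(48.4)), (
[... 1262 characters left out ...]
:            :*
.            .     #@=  :.            ::
                   -@% :-.            +:
..             .   .%@--@*           .@+
               .  ..=+.:@@+          +@=
.                       -@@+        .#- 
                         =@@+       =* .
.                         =@@=      #%.-
.                          =@:      @%:-
.                                  -+-:.
:                            .    =- :  
:    .                       .   -@: .  
:     .                   ..    =++..   
:                         ..   =-. .    
-.       ..           .       ==        
::       .-.                .--.        
.=:           .....:. ...:=:            
.+-           :+++#@@#@@*-:.
```

The lines show exactly one click: disc line about 48°, spindle line about 67°, so 20° apart with the disc clockwise ahead. One last check of the sleeve and bystanders, then I hand in.

```bash
python3 - <<'E'
from h import *
np.set_printoptions(precision=4,suppress=True)
a=get_image("top");b=get_image("side")
for t in ("tall_sleeve_centre","wide_bush","short_bush"):
  for n,im in(("top",a),("side",b)):
    print(t,n,[(np.round(r["position"],1),round(r["p"],2)) for r in spotter.pinpoint(n,t)[:5]])
s=ctrl.state();print(s["time_s"],s["contact_force"],s["qd"])
job.job_done()
E
```

```text
tall_sleeve_centre top [(array([209.3, 186.8]), 0.7), (array([328.9, 208.9]), 0.62), (array([193.7, 213.8]), 0.61), (array([232.1, 258.4]), 0.57), (array([200.9, 254.6]), 0.5)]
tall_sleeve_centre side [(array([229.5, 277.5]), 0.64), (array([236.7, 305.9]), 0.61), (array([304.6, 304.9]), 0.58), (array([333.6, 282.5]), 0.56), (array([332.7, 213.1]), 0.49)]
wide_bush top [(array([258.6, 213.4]), 0.46)]
wide_bush side [(array([287.3, 261.4]), 0.43), (array([364.8, 190.9]), 0.25)]
short_bush top [(array([271.4, 261.5]), 0.47), (array([237.1, 180.1]), 0.43)]
short_bush side [(array([246.7, 257.1]), 0.49)]
30.1 [ 0.1588 -0.1753 -0.2595] [-0.0019 -0.0012 -0.0001  0.0008  0.0003  0.0001]
the job is handed in; nothing more can be done
```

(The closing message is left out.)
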